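# Clear the instrument stack on the survey boat's bench

### The job

Take the stack on the bench apart and put each thing away in its own place: the probe lying in both saddles of its cradle, the round tin upright in the round tray, the white charger in the shorter rectangular tray and the dry case in the longer one, each lying flat on the tray's floor, right way up and inside the rim. Hold the probe at its balance point so that it stays level all the time it is carried. Leave the jar and the calculator alone.

Things in the scene. Friction and masses are not known exactly. Their poses are not given: they have to be found in the camera images.
- probe_balance (a point): Water probe on top of the stack: a bar 26 x 26 mm, 190 mm long; front 60 mm is a heavy bright steel head, the rest light black plastic with a grey tail collar. Point: its balance point, half-way up, 64 mm from the steel end, 126 mm from the tail. x runs along the bar to the head, z up. 0.31 kg; held far from this point it pivots. It lies on the tin's wider lid, 13 mm below this point.
- tin_center (a point): The round metal battery tin under the probe: upright cylinder 48 mm in diameter, 36 mm high, bare aluminium, flat lid. The point is its centre, half-way up (18 mm above its underside); z up. It stands on the charger. About 0.16 kg.
- charger_center (a point): The white battery charger under the tin: a block 90 mm long (its x), 54 mm wide (its y), 34 mm high. The point is its centre, half-way up (17 mm above its underside); z up. It lies on the wider dry case. About 0.22 kg.
- case_center (a point): The dark grey dry case at the bottom of the stack, lying on the bench: a block 124 mm long (its x), 62 mm wide (its y), 44 mm high. The point is its centre, half-way up (22 mm above the bench); z up. About 0.42 kg.
- cradle: The probe's cradle, fixed, grey: base 110 x 64 x 8 mm and two saddle plates 8 mm thick, 38 mm either side of the middle along its x; their seats, on which the probe lies, are 55 mm above the bench, between 14 mm high cheeks 42 mm apart (along y). Origin: middle of its underside, on the bench. The probe lies along x, either end first. Fingers have 68 mm of room between the saddles.
- round_tray: The round tray, for the tin, fixed, grey: 76 mm over all; its floor is 10 mm above the bench, with a rim standing 6 mm above the floor, 68 mm inside diameter; the rim is open on its two y sides for fingers. Origin at the middle of its underside.
- short_tray: The shorter of the two rectangular trays, for the charger, fixed, grey: inside 110 mm along its x, 74 mm along its y; rim 4 mm thick and 6 mm above the floor, floor 10 mm above the bench; the long sides' rim has a 56 mm gap in the middle for fingers. Origin at the middle of its underside.
- long_tray: The longer of the two rectangular trays, for the dry case, fixed, grey: inside 144 mm along its x, 82 mm along its y; rim 4 mm thick and 6 mm above the floor, floor 10 mm above the bench; the long sides' rim has a 56 mm gap in the middle for fingers. Origin at the middle of its underside.
- jar: Bystander: a small white sample jar with a blue cap, 56 mm in diameter, 60 mm high, standing beyond the trays. Origin at the middle of its underside. Leave it alone.
- calculator: Bystander: a black pocket calculator, 150 x 80 x 18 mm, lying beyond the trays. Origin at the middle of its underside. Leave it alone.
Not all that is in view belongs to the job. Of the things that look like the part that bears probe_balance, the larger one is meant.

How it is judged:
At the end, for the whole second after the job is handed in: Probe level (3.4 deg) on both saddles, balance point within 34 mm along, 13 mm across of the cradle's middle; tin, charger, case flat (3.4 deg), right way up on their tray floors, within 16 mm of the middle; all long things within 17 deg of their place's x; at rest (x of probe_balance in the frame of cradle between -0.034 and 0.034 m and y of probe_balance in the frame of cradle between -0.013 and 0.013 m and z of probe_balance in the frame of cradle between 0.064 and 0.072 m and linear speed of each of probe, tin, charger, case below 0.02 m/s and angular speed of each of probe, tin, charger, case below 0.2 rad/s and angle between probe_balance's own x axis and vertical between 1.511 and 1.631 rad and angle between the x axis of probe_balance and the x axis of cradle, either way round below 0.3 rad and horizontal distance between tin_center and round_tray below 0.016 m and z of tin_center in the frame of round_tray between 0.025 and 0.031 m and angle between each of tin_center, charger_center, case_center's own z axis and vertical below 0.06 rad and horizontal distance between charger_center and short_tray below 0.016 m and z of charger_center in the frame of short_tray between 0.024 and 0.03 m and angle between the x axis of charger_center and the x axis of short_tray, either way round below 0.3 rad and horizontal distance between case_center and long_tray below 0.016 m and z of case_center in the frame of long_tray between 0.029 and 0.035 m and angle between the x axis of case_center and the x axis of long_tray, either way round below 0.3 rad); the robot touches nothing.
It fails at once if the probe tips more than 20 degrees from level (angle between probe_balance's own x axis and vertical below 1.22 rad or angle between probe_balance's own x axis and vertical above 1.92 rad).
It fails at once if the jar or the calculator is shifted by more than 20 mm (distance of any of jar, calculator from where it was at the start of the episode above 0.02 m).
It also fails if it takes over 134 s, if anything falls off the work surface, if the arm or the gripper's body presses on something with over 40 N, if the wrist force passes 120 N, or if a joint passes its speed limit or range.

### The arm

A 6-joint arm with a two-finger parallel gripper is mounted at the origin on the work surface. World frame = base frame: x ahead of the robot, y to its left, z up, the work surface at z = 0. Lengths are in m, angles in rad, forces in N, time in s.
With the tool pointing down it reaches from about 0.15 to 0.775 m from the base axis. Payload 6.1 kg.
Tool frame: the origin (TCP) lies on the centre line of the jaws, within the pads' length; the fingertips stand r.nose_length ahead of it and the grasp point (between the pads) lies 5 mm behind it (r.nose_length is the distance from the TCP to the fingertips, in m); z points along the fingers, y is the line along which they close (so a half turn about z gives the same grasp; the last joint's range is limited). The gripper opens to 85 mm and grips with 20 to 120 N. Pads are 22 mm wide; open, the fingers measure 114 mm over their backs; the gripper's body (76 mm by 85 mm) begins 54 mm behind the grasp point. The pads swing forward as they close: fully open they stand 13 mm farther back than shut.
Start: joints at [-1.214, 0.126, -0.04, 1.405, 0, 1.571], TCP at [0.183, -0.492, 0.211] pointing down, gripper open.
Joint ranges: [-2.72, 2.72], [-0.95, 1.95], [-1.27, 1.35], [-1.78, 2.02], [-1.46, 1.47], [-3.14, 3.14]. Speed limits (rad/s): [2.39, 2.39, 3.01, 3.14, 3.14, 3.14].

### API

Orientations are given as a rotation vector (axis times angle).
In Python, from cell import r gives the robot as it stands.
- The arm moves only by the tool jog_arm, never from a script. Its argument "commands" is a list of rows, each an object with "offset": the shift along the tool's x, y, z in mm, a list of three; "rotation": the turn, a rotation vector about the tool's x, y, z in degrees, a list of three. A call has exactly 10 rows; each row is the pose to reach, as a shift and turn from the pose commanded when the call began, along the tool's axes at that moment; what a row does not reach only later rows make up. A row lasts 1/8 s, in which the tool goes at most 62.5 mm and 10.7 degrees, less where a joint would pass 70% of its speed; a pose out of reach is approached as far as the arm can. A call with a gripper value outside its range is refused whole. "hand" is the finger opening in mm, from 0 to 85.4, set as the call begins (left out, the last holds). The fingers move at their own pace and stop on an object; the grip force is fixed at half the most. Time passes only in rows, so rows that repeat a pose let the fingers close, or fill a call up. It gives the time, the measured TCP pose, the force, the opening and the grip force at its end, in the units of the state.
- r.observe(): the state, without advancing time (a new reading comes with each control period).
- r.camera(name): name is "scene" or "top" or "wrist"; returns a dict with "image" (384x512x3 uint8, red, green, blue), "camera_matrix" (3x3 intrinsics, pixels), "T" (4x4, takes a point from camera to world coordinates); the wrist camera has in their place "mount" (4x4, takes a point from camera to tool coordinates, whose origin is the TCP and whose axes are the flange's). Camera axes: x right, y down, z forward; pixel columns grow to the right and rows downward; lengths in m; the calibration is good to about 2 mm. A picture is of the moment at which its call begins: read the wrist's pose just before it. There is no depth.
- r.finish_job(): hands the job in; it is judged then, once.
The state is a dict: "t": time; "joints": joint angles; "joint_velocities": joint speeds; "joint_efforts": joint torques, N m; "position": TCP position; "tool_rot": TCP orientation; "force": force on the tool from outside, world axes, zero at the start; "ft_torque": the same for the moment, N m; "grip_width": opening from 0.0 (shut) to 1.0 (fully open); "gripper_force": force on a finger pad.
Only numpy, scipy, OpenCV 4.12 (cv2) and the standard library are available. Lean on these libraries where they do the work, as an engineer would, in place of code of your own. Each camera call takes 0.05 s, during which the arm holds its last target. There are 200 camera calls.

## Working session

There is one attempt and no reset: what is moved stays moved. The work goes in short steps, Python scripts to look and compute and a tool call to move; the robot and the scene stay as the last step left them, time stands still between calls to the robot, and variables do not carry over. Pictures are saved under pics/ and viewed, at most 14 in all, crops included, and the job is handed in when it is done.

Besides the shell and the picture viewer there is one more tool, called as name(argument=value, ...) on one line, values as JSON. jog_arm: Moves the arm, as the interface text tells. Its arguments: {"type":"object","properties":{"commands":{"type":"array","items":{"type":"object","properties":{"offset":{"type":"array","items":{"type":"number"}},"rotation":{"type":"array","items":{"type":"number"}}}}},"hand":{"type":"number"}},"required":["commands"]}

```bash
ls; mkdir -p pics; python3 - <<'E'
from cell import r
import cv2, numpy as np
print(r.observe(), r.nose_length)
for n in("top","scene"):
    c=r.camera(n); cv2.imwrite(f"pics/{n}0.png",cv2.resize(c["image"][:,:,::-1],(800,600),interpolation=cv2.INTER_CUBIC))
    cv2.imwrite(f"pics/{n}0_raw.png",c["image"][:,:,::-1])
    print(n,c["camera_matrix"].tolist(),np.round(c["T"],4).tolist())
print(r.camera("wrist")["mount"].tolist())
E
```

```text
pics
{'t': 0.0, 'joints': array([-1.21400061e+00,  1.26384139e-01, -4.06120754e-02,  1.40539613e+00,
        1.07380602e-05,  1.57081204e+00]), 'joint_velocities': array([-2.56469478e-04,  7.70396334e-04, -2.43229799e-05, -2.90018051e-05,
        8.87405450e-04, -6.94541403e-04]), 'joint_efforts': array([ 2.01812218e-03, -4.35913968e+01,  3.52922916e+01,  1.72295520e-02,
        2.42527667e-04, -5.19812886e-06]), 'position': array([ 0.18321818, -0.49152264,  0.21052446]), 'tool_rot': array([-3.09018997e+00, -5.57181954e-01,  4.28083642e-04]), 'force': array([0.06940844, 0.66494685, 0.38451835]), 'ft_torque': array([-0.02342548, -0.00355696,  0.004112  ]), 'gripper_force': 0.0, 'grip_width': 0.9989023488551824} 0.014
top [[467.6968154852486, 0.0, 256.4542841649929], [0.0, 467.6968154852486, 195.1318416555506], [0.0, 0.0, 1.0]] [[0.0152, -0.9874, 0.1574, 0.318], [-0.9999, -0.0161, -0.0044, -0.039], [0.0068, -0.1573, -0.9875, 1.33], [0.0, 0.0, 0.0, 1.0]]
scene [[406.00886208145914, 0.0, 250.6364755117351], [0.0, 406.00886208145914, 192.09556216058172], [0.0, 0.0, 1.0]] [[-0.8418, 0.3037, -0.4463, 0.9897], [0.5394, 0.4437, -0.7156, 0.7125], [-0.0193, -0.8432, -0.5373, 0.6626], [0.0, 0.0, 0.0, 1.0]]
[[-0.0001409243588534684, -0.9628675628123572, -0.26997414065816766, 0.06780653106002087], [0.9999997837720357, 3.7722786581303674e-05, -0.0006565309385838565, -0.0002482852141262315], [0.0006423365216356495, -0.2699741748034104, 0.9628673492974045, -0.16197384076159346], [0.0, 0.0, 0.0, 1.0]]
```

View pics/top0.png

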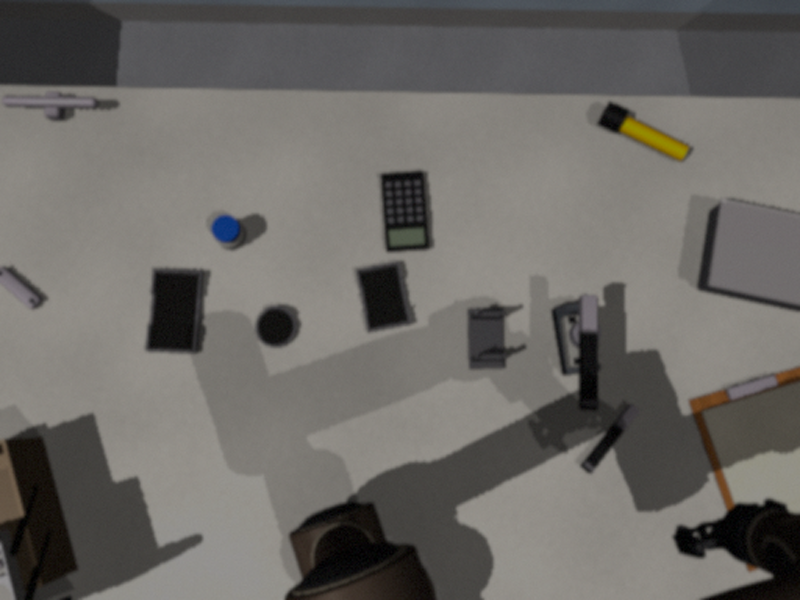

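View pics/scene0.png

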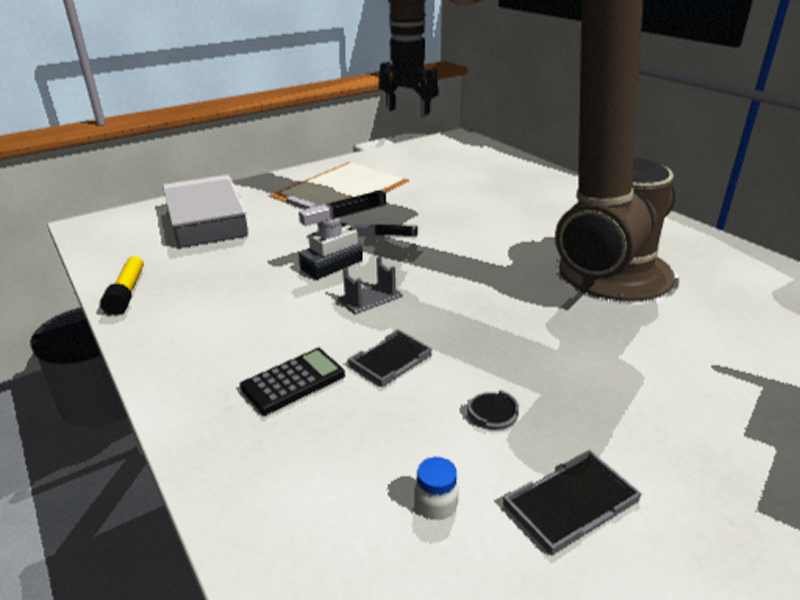

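The top view has two probe-like bars. One is on the stack at about (588,350), with its steel head at the top. The other is a smaller one on the bench at about (610,438). The probe meant is the larger one, on the stack. I'll confirm that in an enlarged crop and take rough positions.

```bash
cat > h.py <<'E'
from cell import r
import cv2, numpy as np
from scipy.spatial.transform import Rotation as R
def cam(n):
    s=r.observe(); c=r.camera(n); K=c["camera_matrix"]; T=c.get("T")
    if T is None:
        W=np.eye(4); W[:3,:3]=R.from_rotvec(s["tool_rot"]).as_matrix(); W[:3,3]=s["position"]; T=W@c["mount"]
    return c["image"][:,:,::-1].copy(),K,np.array(T)
def ray(K,T,u,v,z):
    d=T[:3,:3]@np.linalg.inv(K)@[u,v,1]; o=T[:3,3]
    return o+d*(z-o[2])/d[2]
def proj(K,T,P):
    p=(np.atleast_2d(P)-T[:3,3])@T[:3,:3]@np.array(K).T
    return p[:,:2]/p[:,2:]
def save(img,name,box=None,k=1.5625):
    if box: img=img[box[1]:box[3],box[0]:box[2]]
    cv2.imwrite(f"pics/{name}.png",cv2.resize(img,None,fx=k,fy=k,interpolation=cv2.INTER_CUBIC))
E
python3 - <<'E'
from h import *
i,K,T=cam("top"); j,Ks,Ts=cam("scene")
s=1.5625
f=lambda u,v,z:np.round(ray(K,T,u/s,v/s,z)[:2],3)
print("head",f(588,297,.14),"tail",f(589,408,.14))
for n,q in dict(cal=[(380,172),(425,172),(430,248),(386,250)],short=[(357,268),(402,263),(413,323),(369,331)],long=[(152,269),(204,269),(200,352),(146,350)],tin=[(277,326)],cradle=[(470,309),(504,309),(504,368),(470,368)],jar=[(229,238)]).items():
    print(n,[f(*p,.016).tolist() for p in q])
a=np.vstack([cv2.resize(i[170:310,280:420],(600,600),interpolation=3)])
cv2.imwrite("pics/stack.png",a)
cv2.imwrite("pics/trays.png",cv2.resize(i[155:245,80:340],None,fx=3,fy=3,interpolation=3))
E
```

```text
head [ 0.526 -0.354] tail [ 0.344 -0.351]
cal [[0.779, -0.002], [0.781, -0.087], [0.635, -0.097], [0.629, -0.016]]
short [[0.595, 0.036], [0.605, -0.046], [0.495, -0.068], [0.479, 0.012]]
long [[0.587, 0.412], [0.588, 0.316], [0.436, 0.315], [0.438, 0.412]]
tin [[0.485, 0.179]]
cradle [[0.522, -0.171], [0.523, -0.233], [0.416, -0.232], [0.415, -0.171]]
jar [[0.647, 0.274]]
```

View pics/stack.png

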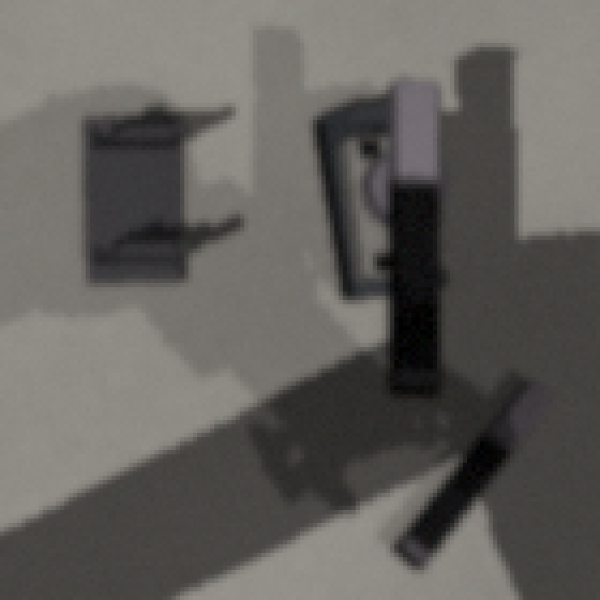

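View pics/trays.png

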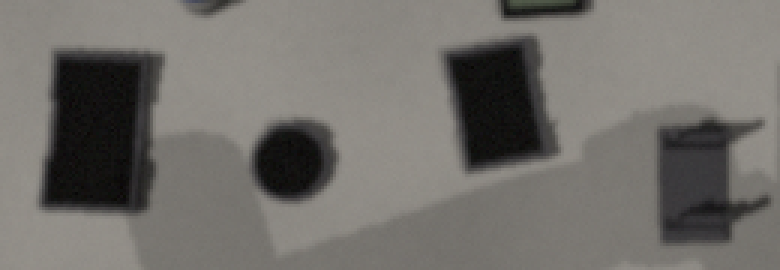

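The crop shows the large bar resting on the tin, charger and case stack, with its steel head toward +x. That is the probe. The small loose bar at crop (465,470) is the lookalike. Next I move the wrist camera over the stack.

```bash
cat >> h.py <<'E'
def goto(x,y,z,yaw):
    """jog numbers to bring TCP to world x,y,z (m), tool down, tool x axis at yaw deg"""
    s=r.observe(); A=R.from_rotvec(s["tool_rot"]); c,n=np.cos(np.radians(yaw)),np.sin(np.radians(yaw))
    B=R.from_matrix([[c,n,0],[n,-c,0],[0,0,-1]])
    print("offset",np.round(A.inv().apply(np.array([x,y,z])-s["position"])*1e3,1),"rot",np.round((A.inv()*B).as_rotvec(degrees=True),2),"t",round(s["t"],2))
E
python3 -c "
from h import *
goto(.5,-.35,.3,0)"
```

```text
offset [346.3 -22.3 -89.1] rot [-4.000e-02  1.000e-02  2.044e+01] t 0.25
```

jog_arm(commands=[{"offset": [40, -5, -50], "rotation": [0, 0, 5]}, {"offset": [95, -10, -89], "rotation": [0, 0, 10]}, {"offset": [150, -15, -89], "rotation": [0, 0, 15]}, {"offset": [205, -18, -89], "rotation": [0, 0, 20.4]}, {"offset": [260, -20, -89], "rotation": [0, 0, 20.4]}, {"offset": [310, -22, -89], "rotation": [0, 0, 20.4]}, {"offset": [346, -22, -89], "rotation": [0, 0, 20.4]}, {"offset": [346, -22, -89], "rotation": [0, 0, 20.4]}, {"offset": [346, -22, -89], "rotation": [0, 0, 20.4]}, {"offset": [346, -22, -89], "rotation": [0, 0, 20.4]}], hand=85)

```text
t: 1.5
position: [0.4989, -0.351, 0.3007]
tool_rot: [3.141, -0.001, 0.0]
force: [-0.2, -0.8, 0.4]
grip_width: 1.0
gripper_force: 0.0
```

```bash
python3 - <<'E'
from h import *
i,K,T=cam("wrist"); np.savez("w1.npz",i=i,K=K,T=T); print(K.tolist(),T.round(3).tolist())
save(i,"w1")
E
```

```text
[[278.5784519627624, 0.0, 255.67215704839802], [0.0, 278.5784519627624, 189.65671702139434], [0.0, 0.0, 1.0]] [[-0.001, -0.963, -0.27, 0.567], [-1.0, 0.001, 0.0, -0.351], [-0.0, 0.27, -0.963, 0.463], [0.0, 0.0, 0.0, 1.0]]
```

View pics/w1.png

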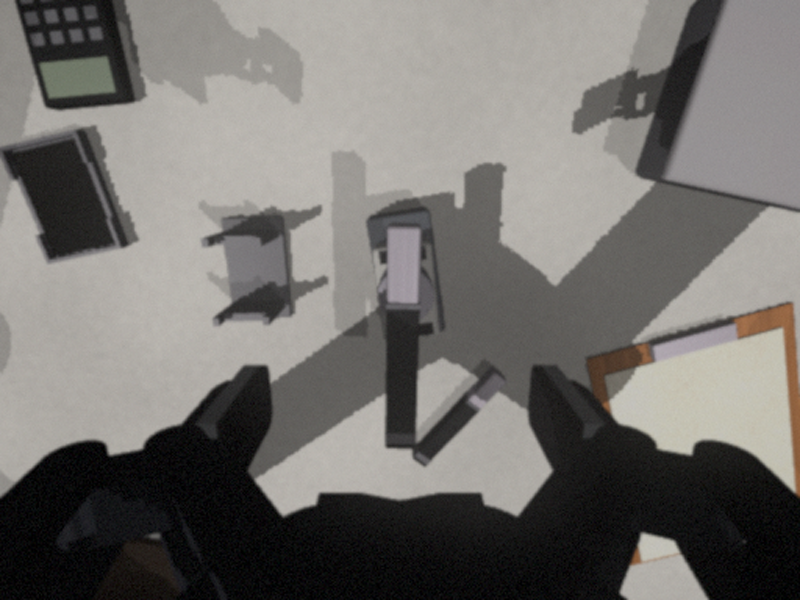

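The wrist view shows the probe with its steel head end at about (405,226), the steel/black boundary at about (403,307) and the tail at about (400,446). I'll compute these positions and refine the trays and cradle by projecting their models.

```bash
python3 - <<'E'
from h import *
d=np.load("w1.npz"); i,K,T=d["i"],d["K"],d["T"]; s=1.5625
f=lambda u,v,z:np.round(ray(K,T,u/s,v/s,z)[:2],4).tolist()
for n,u,v in[("head",405,226),("bound",403,307),("tail",400,446),("bL",389,307),("bR",420,307)]: print(n,f(u,v,.14))
g=cv2.cvtColor(i,6).astype(float)
print("column profile of g at u=258, v 135..300"); c=g[:,254:262].mean(1); 
print([(v,round(c[v])) for v in range(138,152)],[(v,round(c[v])) for v in range(190,204)],[(v,round(c[v])) for v in range(272,292)])
for v in (165,180,230,260): print(v,g[v,240:276].round().astype(int).tolist())
E
```

```text
head [0.53, -0.3549]
bound [0.4676, -0.3535]
tail [0.3437, -0.3511]
bL [0.4676, -0.3427]
bR [0.4676, -0.3667]
column profile of g at u=258, v 135..300
[(138, 84), (139, 88), (140, 90), (141, 87), (142, 78), (143, 66), (144, 71), (145, 99), (146, 126), (147, 147), (148, 152), (149, 154), (150, 152), (151, 153)] [(190, 156), (191, 156), (192, 152), (193, 135), (194, 102), (195, 96), (196, 98), (197, 88), (198, 63), (199, 48), (200, 46), (201, 45), (202, 46), (203, 43)] [(272, 40), (273, 40), (274, 40), (275, 39), (276, 42), (277, 49), (278, 58), (279, 63), (280, 63), (281, 61), (282, 61), (283, 59), (284, 48), (285, 42), (286, 73), (287, 129), (288, 164), (289, 176), (290, 178), (291, 178)]
165 [160, 156, 130, 87, 57, 51, 54, 83, 130, 148, 152, 155, 151, 151, 153, 154, 155, 155, 157, 158, 153, 152, 153, 154, 157, 157, 156, 141, 112, 79, 58, 58, 70, 91, 99, 100]
180 [142, 152, 142, 113, 113, 127, 128, 126, 139, 151, 156, 155, 154, 154, 153, 155, 156, 155, 156, 157, 155, 154, 157, 157, 157, 161, 156, 131, 102, 91, 92, 90, 91, 90, 81, 73]
230 [95, 94, 94, 94, 96, 95, 85, 62, 42, 38, 34, 34, 37, 35, 38, 35, 37, 37, 30, 39, 39, 35, 34, 36, 35, 37, 42, 63, 86, 92, 92, 93, 92, 89, 92, 93]
260 [182, 184, 181, 180, 179, 172, 143, 89, 45, 39, 39, 34, 43, 39, 36, 39, 41, 34, 42, 36, 41, 36, 40, 42, 38, 52, 102, 156, 174, 176, 175, 173, 172, 176, 174, 172]
```

```bash
python3 - <<'E'
from h import *
i=cv2.imread("pics/top0_raw.png"); c=r.camera("top"); K,T=c["camera_matrix"],c["T"]
g=cv2.cvtColor(i,6)
def fit(name,x0,y0,x1,y1,th,z):
    m=(g[y0:y1,x0:x1]<th).astype(np.uint8); k=max(cv2.findContours(m,0,2)[0],key=cv2.contourArea)
    k=k[:,0].astype(float)+[x0,y0]
    w=np.array([ray(K,T,u,v,z)[:2] for u,v in k]); (cx,cy),(a,b),an=cv2.minAreaRect((w*1000).astype(np.float32))
    print(name,round(cx,1),round(cy,1),round(a,1),round(b,1),round(an,1))
fit("long in",90,165,135,230,30,.012); fit("long out",90,165,135,230,85,.014)
fit("round in",160,190,195,226,30,.012); fit("round out",160,190,195,226,70,.014)
fit("short in",225,165,268,215,30,.012);fit("short out",225,165,268,215,85,.014)
fit("cradle",295,192,327,240,80,.008)
# overlay cradle model on both images
d=np.load("w1.npz"); Kw,Tw,wi=d["K"],d["T"],d["i"].copy()
def ov(img,K,T,cx,cy,yaw,k):
    cc,ss=np.cos(yaw),np.sin(yaw); img=cv2.resize(img,None,fx=k,fy=k,interpolation=2)
    def poly(P,col):
        P=np.array(P); P=np.c_[cx+cc*P[:,0]-ss*P[:,1],cy+ss*P[:,0]+cc*P[:,1],P[:,2]]
        cv2.polylines(img,[np.int32((proj(K,T,P)+.5)*k-.5)],True,col,1)
    poly([(-.055,-.032,.008),(.055,-.032,.008),(.055,.032,.008),(-.055,.032,.008)],(0,255,0))
    for s in(-.038,.038): poly([(s,-.021,.055),(s,.021,.055),(s,.021,.069),(s,-.021,.069)],(0,0,255))
    return img
a=ov(wi,Kw,Tw,.470,-.203,0,4)[110*4:240*4,110*4:210*4]; b=ov(i,K,T,.470,-.203,0,6)[180*6:246*6,280*6:346*6]
cv2.imwrite("pics/cr.png",np.hstack([cv2.resize(a,(400,520)),cv2.resize(b,(400,400)) if 0 else cv2.copyMakeBorder(b,0,124,0,4,0)]) if 0 else np.hstack([cv2.resize(a,(396,515)),cv2.copyMakeBorder(b,0,515-b.shape[0],0,0,0)]))
E
```

```text
long in 511.6 369.5 76.6 135.8 89.2
long out 513.1 359.9 103.7 152.3 88.7
round in 484.7 182.8 57.5 56.7 2.2
round out 487.2 178.4 68.8 70.8 2.2
short in 544.1 -11.1 101.0 65.9 12.0
short out 545.4 -16.0 117.6 88.4 12.1
cradle 474.4 -206.8 115.2 74.5 0.0
```

View pics/cr.png

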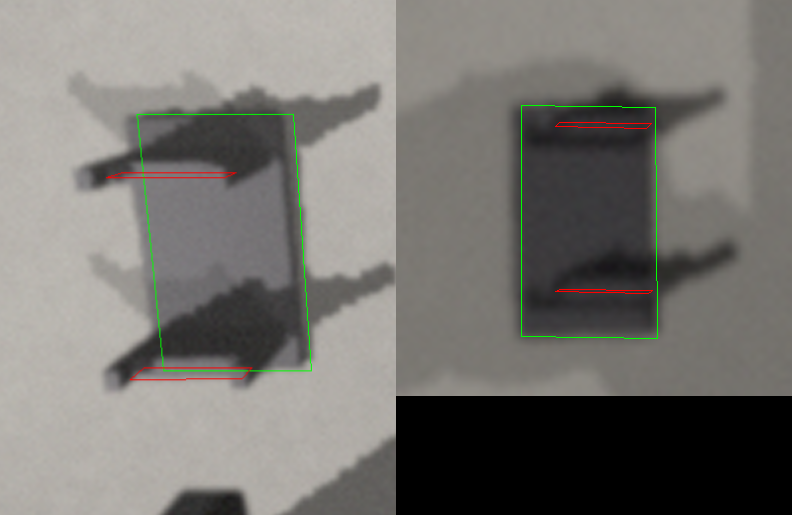

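The cradle model fits, with the saddles about 1–2 mm toward +y, so I take the cradle at (0.470,-0.2015), yaw 0. Next I descend on the probe's balance point.

jog_arm(commands=[{"offset": [-34, 2, 20], "rotation": [0, 0, 0.7]}, {"offset": [-34, 2, 50], "rotation": [0, 0, 0.7]}, {"offset": [-34, 2, 80], "rotation": [0, 0, 0.7]}, {"offset": [-34, 2, 110], "rotation": [0, 0, 0.7]}, {"offset": [-34, 2, 135], "rotation": [0, 0, 0.7]}, {"offset": [-34, 2, 150], "rotation": [0, 0, 0.7]}, {"offset": [-34, 2, 160], "rotation": [0, 0, 0.7]}, {"offset": [-34, 2, 166], "rotation": [0, 0, 0.7]}, {"offset": [-34, 2, 169], "rotation": [0, 0, 0.7]}, {"offset": [-34, 2, 169], "rotation": [0, 0, 0.7]}])

```text
t: 2.85
position: [0.4661, -0.3526, 0.1316]
tool_rot: [3.141, -0.018, 0.001]
force: [0.1, 0.8, 0.4]
grip_width: 0.993
gripper_force: 0.0
```

```bash
python3 - <<'E'
from h import *
i,K,T=cam("wrist"); save(i,"w2"); s=r.observe(); print(s["position"],s["force"])
E
```

```text
[ 0.4661492  -0.35262998  0.13177582] [0.32905665 0.39211286 0.34721258]
```

View pics/w2.png

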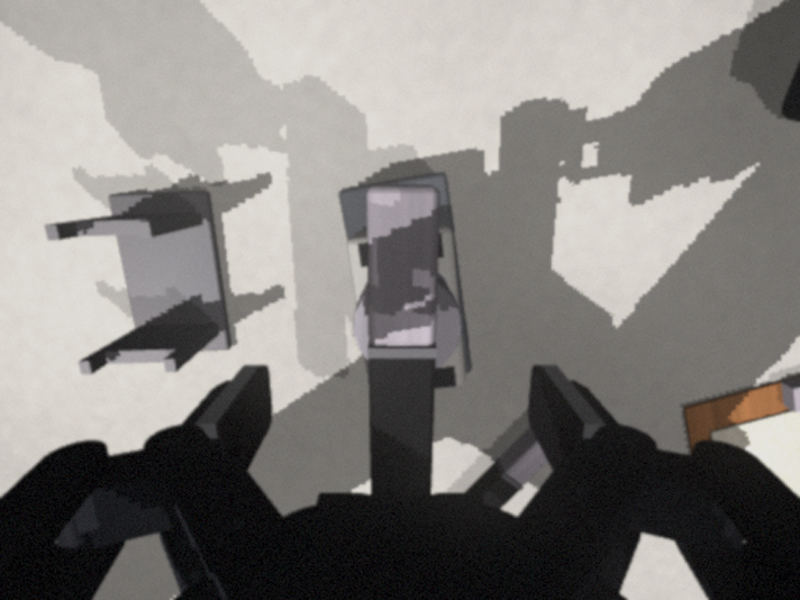

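The boundary shows at about (402,346–358) and the head edge at about v=188. The jaws straddle the bar.

```bash
python3 - <<'E'
from h import *
i,K,T=cam("wrist"); s=1.5625
for u,v in[(403,186),(402,346),(402,358),(367,346),(437,346),(370,480),(431,480)]: print(v,ray(K,T,u/s,v/s,.14).round(4))
for u,v in[(357,318),(457,318),(400,268)]: print("tin",ray(K,T,u/s,v/s,.114).round(4))
E
```

```text
186 [ 0.53   -0.3544  0.14  ]
346 [ 0.4712 -0.3535  0.14  ]
358 [ 0.4663 -0.3535  0.14  ]
346 [ 0.4713 -0.3402  0.14  ]
346 [ 0.471  -0.3668  0.14  ]
480 [ 0.4115 -0.3396  0.14  ]
480 [ 0.4113 -0.365   0.14  ]
tin [ 0.4739 -0.3341  0.114 ]
tin [ 0.4734 -0.3776  0.114 ]
tin [ 0.4959 -0.353   0.114 ]
```

The balance point is 64 mm behind the head edge at 0.530, which puts it at x≈0.466, and the TCP is there. Closing.

jog_arm(commands=[{"offset": [0, 0, 0]}, {"offset": [0, 0, 0]}, {"offset": [0, 0, 0]}, {"offset": [0, 0, 0]}, {"offset": [0, 0, 0]}, {"offset": [0, 0, 0]}, {"offset": [0, 0, 0]}, {"offset": [0, 0, 0]}, {"offset": [0, 0, -1]}, {"offset": [0, 0, -2]}], hand=10)

```text
schema error: expected keys offset, rotation
```

jog_arm(commands=[{"offset": [0, 0, 0], "rotation": [0, 0, 0]}, {"offset": [0, 0, 0], "rotation": [0, 0, 0]}, {"offset": [0, 0, 0], "rotation": [0, 0, 0]}, {"offset": [0, 0, 0], "rotation": [0, 0, 0]}, {"offset": [0, 0, 0], "rotation": [0, 0, 0]}, {"offset": [0, 0, 0], "rotation": [0, 0, 0]}, {"offset": [0, 0, 0], "rotation": [0, 0, 0]}, {"offset": [0, 0, 0], "rotation": [0, 0, 0]}, {"offset": [0, 0, 0], "rotation": [0, 0, 0]}, {"offset": [0, 0, 0], "rotation": [0, 0, 0]}], hand=10)

```text
t: 4.2
position: [0.4659, -0.3525, 0.1313]
tool_rot: [-3.142, 0.018, 0.0]
force: [-0.3, 0.2, 0.2]
grip_width: 0.12
gripper_force: 0.0
```

```bash
python3 - <<'E'
from h import *
i,K,T=cam("wrist"); j,_,_=cam("scene")
a=cv2.resize(i,(400,300)); b=cv2.resize(j[100:190,170:290],(400,300),interpolation=3)
cv2.imwrite("pics/w3.png",np.hstack([a,b]))
E
```

```text
(no output)
```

View pics/w3.png

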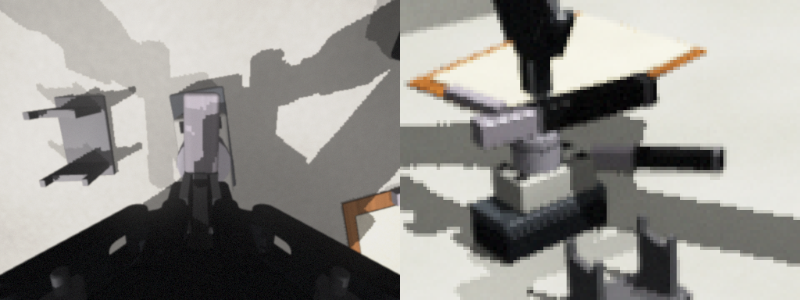

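The fingers closed above the bar and the probe wasn't touched. I'll check where the tips really are.

```bash
python3 - <<'E'
from h import *
s=r.observe(); i,K,T=cam("wrist"); p=s["position"]
for dz in(-.03,-.02,-.01,0,.014,.02): print(dz,proj(K,T,[p-[0,0,dz]]).round(1), [proj(K,T,[p+[.011,y,-dz]]).round(1).tolist() for y in(-.005,.005)])
c=r.camera("scene");K2,T2=c["camera_matrix"],c["T"]
for dz in(-.03,-.02,-.01,0,.014,.02): print("scene",dz,proj(K2,T2,[p-[0,0,dz]]).round(1))
cv2.imwrite("pics/w4.png",np.hstack([cv2.resize(i[110:240,190:322],(396,390),interpolation=3),cv2.resize(c["image"][100:165,180:246,::-1],(396,390),interpolation=3)]))
E
```

```text
-0.03 [[255.9 246.3]] [[[265.4, 226.7]], [[245.9, 226.9]]]
-0.02 [[255.9 238. ]] [[[264.8, 219.4]], [[246.5, 219.6]]]
-0.01 [[255.9 230.6]] [[[264.3, 213.0]], [[247.1, 213.2]]]
0 [[255.9 224. ]] [[[263.8, 207.3]], [[247.6, 207.4]]]
0.014 [[255.9 215.9]] [[[263.2, 200.3]], [[248.2, 200.4]]]
0.02 [[255.9 212.8]] [[[263.0, 197.6]], [[248.4, 197.7]]]
scene -0.03 [[210.9 125.1]]
scene -0.02 [[211.1 128. ]]
scene -0.01 [[211.3 131. ]]
scene 0 [[211.6 133.9]]
scene 0.014 [[211.9 138. ]]
scene 0.02 [[212.  139.7]]
```

View pics/w4.png

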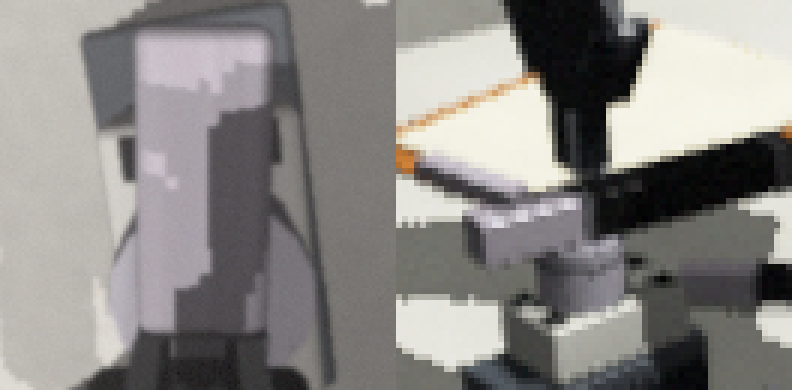

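Three measurements agree that the tips stand about 16 mm behind the nominal TCP when shut and about 30 mm behind it when open:
- The scene view has the tip at v≈129, where nominal is 138.
- The wrist view gives an open-jaw depth of about 142 mm.
- The jaws closed over the bar at z=0.131 without meeting it.

So I reopen and go about 28 mm lower. That is safe under either reading, because the open jaws clear the tin and the charger.

jog_arm(commands=[{"offset": [0, 0, 0], "rotation": [0, 0, 0]}, {"offset": [0, 0, 0], "rotation": [0, 0, 0]}, {"offset": [0, 0, 0], "rotation": [0, 0, 0]}, {"offset": [0, 0, 0], "rotation": [0, 0, 0]}, {"offset": [0, 0, 0], "rotation": [0, 0, 0]}, {"offset": [0, 0, 7], "rotation": [0, 0, 0]}, {"offset": [0, 0, 14], "rotation": [0, 0, 0]}, {"offset": [0, 0, 21], "rotation": [0, 0, 0]}, {"offset": [0, 0, 26], "rotation": [0, 0, 0]}, {"offset": [0, 0, 28], "rotation": [0, 0, 0]}], hand=85)

```text
t: 5.65
position: [0.4657, -0.3523, 0.1028]
tool_rot: [-3.141, 0.018, 0.001]
force: [0.3, -0.5, -0.1]
grip_width: 0.993
gripper_force: 0.0
```

jog_arm(commands=[{"offset": [0, 0, 0], "rotation": [0, 0, 0]}, {"offset": [0, 0, 0], "rotation": [0, 0, 0]}, {"offset": [0, 0, 0], "rotation": [0, 0, 0]}, {"offset": [0, 0, 0], "rotation": [0, 0, 0]}, {"offset": [0, 0, 0], "rotation": [0, 0, 0]}, {"offset": [0, 0, 0], "rotation": [0, 0, 0]}, {"offset": [0, 0, 0], "rotation": [0, 0, 0]}, {"offset": [0, 0, 0], "rotation": [0, 0, 0]}, {"offset": [0, 0, 0], "rotation": [0, 0, 0]}, {"offset": [0, 0, 0], "rotation": [0, 0, 0]}], hand=15)

```text
t: 6.9
position: [0.4661, -0.3528, 0.1038]
tool_rot: [3.141, -0.018, 0.001]
force: [-0.8, -2.5, 5.3]
grip_width: 0.287
gripper_force: 61.1
```

The jaws gripped at 24.5 mm with 61 N, so they hold the bar. I'll lift gently.

jog_arm(commands=[{"offset": [0, 0, -1], "rotation": [0, 0, 0]}, {"offset": [0, 0, -3], "rotation": [0, 0, 0]}, {"offset": [0, 0, -7], "rotation": [0, 0, 0]}, {"offset": [0, 0, -13], "rotation": [0, 0, 0]}, {"offset": [0, 0, -20], "rotation": [0, 0, 0]}, {"offset": [0, 0, -28], "rotation": [0, 0, 0]}, {"offset": [0, 0, -35], "rotation": [0, 0, 0]}, {"offset": [0, 0, -40], "rotation": [0, 0, 0]}, {"offset": [0, 0, -42], "rotation": [0, 0, 0]}, {"offset": [0, 0, -42], "rotation": [0, 0, 0]}])

```text
t: 8.15
position: [0.4659, -0.3525, 0.1453]
tool_rot: [3.141, -0.018, 0.0]
force: [0.3, 0.3, -4.8]
grip_width: 0.29
gripper_force: 60.1
```

```bash
python3 - <<'E'
from h import *
i,K,T=cam("wrist"); j,_,_=cam("scene"); s=r.observe(); print(s["position"],s["force"],s["ft_torque"],s["grip_width"])
a=cv2.resize(i,(400,300)); b=cv2.resize(j[80:170,180:300],(400,300),interpolation=3)
cv2.imwrite("pics/w5.png",np.hstack([a,b])); goto(.47,-.2015,.145,0)
E
```

```text
[ 0.4657532  -0.35238922  0.14497923] [-0.93150898  0.25953543 -3.55260808] [ 0.04726685 -0.02150122  0.01586338] 0.2862946837816482
offset [   2.5 -150.9    0. ] rot [-0.02  0.02 -0.66] t 8.25
```

View pics/w5.png

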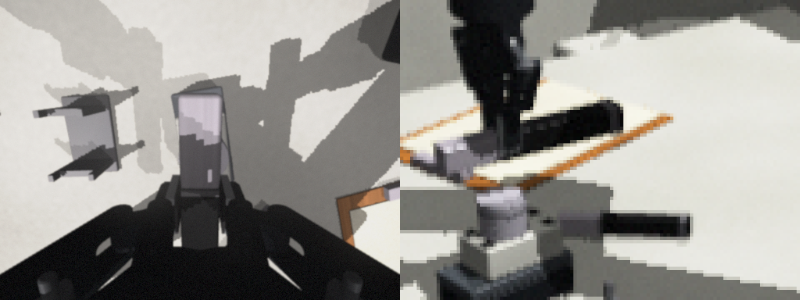

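The probe is held level and clear of the tin. Now I carry it over the cradle.

jog_arm(commands=[{"offset": [0, -6, 0], "rotation": [0, 0, -0.1]}, {"offset": [0, -20, 0], "rotation": [0, 0, -0.2]}, {"offset": [1, -42, 0], "rotation": [0, 0, -0.3]}, {"offset": [1, -68, 0], "rotation": [0, 0, -0.4]}, {"offset": [2, -94, 0], "rotation": [0, 0, -0.5]}, {"offset": [2, -118, 0], "rotation": [0, 0, -0.6]}, {"offset": [2.5, -136, 0], "rotation": [0, 0, -0.7]}, {"offset": [2.5, -146, 0], "rotation": [0, 0, -0.7]}, {"offset": [2.5, -150, 0], "rotation": [0, 0, -0.7]}, {"offset": [2.5, -151, 0], "rotation": [0, 0, -0.7]}])

```text
t: 9.5
position: [0.4702, -0.2016, 0.1453]
tool_rot: [3.141, 0.001, 0.0]
force: [-0.9, 0.2, -3.9]
grip_width: 0.29
gripper_force: 60.1
```

```bash
python3 - <<'E'
from h import *
i,K,T=cam("wrist"); t,Kt,Tt=cam("top"); s=r.observe(); print(s["position"],s["force"],s["grip_width"])
def ov(img,K,T,cx,cy):
    k=2; img=cv2.resize(img,None,fx=k,fy=k)
    for x in(-.038,.038):
        P=np.array([(cx+x,cy-.021,.069),(cx+x,cy-.021,.055),(cx+x,cy+.021,.055),(cx+x,cy+.021,.069)])
        cv2.polylines(img,[np.int32(proj(K,T,P)*k)],False,(0,0,255),1)
    return img
a=ov(i,K,T,.47,-.2015)[100:500,300:700]; b=cv2.resize(ov(t,Kt,Tt,.47,-.2015)[330:500,540:710],(400,400),interpolation=3)
cv2.imwrite("pics/w6.png",np.hstack([a,b]))
E
```

```text
[ 0.47015419 -0.20191402  0.14523541] [ 0.4892178   0.94710406 -3.35265427] 0.2868460148545388
```

View pics/w6.png

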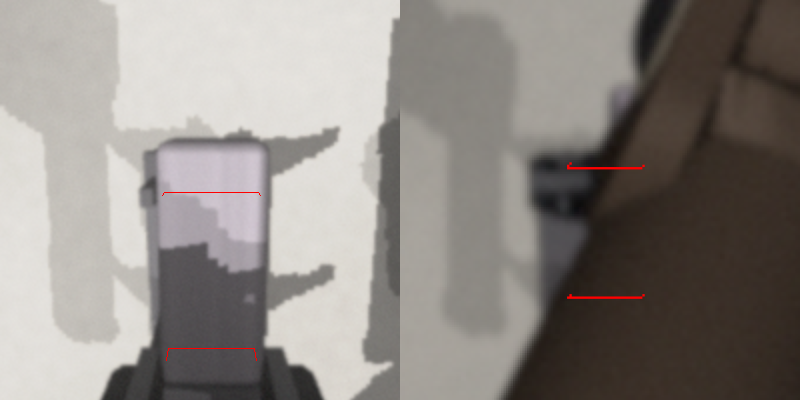

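```bash
python3 - <<'E'
from h import *
i,K,T=cam("wrist")
f=lambda x,y,z:ray(K,T,(x+300)/2,(y+100)/2,z).round(4)[:2]
print("base left edge y",f(150,290,.008),f(148,240,.008),"probe edges",f(158,250,.182-.0),f(265,250,.182), "head",f(210,140,.182))
print("cheek outer at .069",f(141,195,.069),"right bound",f(269,195,.069))
g=cv2.cvtColor(i,6)
for v in(140,150,165,180,195,205): print(v,g[v,215:236].tolist(),g[v,276:292].tolist())
d=np.load("w1.npz"); K,T=d["K"],d["T"]
h=lambda x,y,z:ray(K,T,x/1.5625,y/1.5625,z).round(4)[:2]
f4=lambda x,y,z:ray(K,T,110+x/3.96,110+y/3.96,z).round(4)[:2]
print("w1 cheeks tips: L",f4(76,180,.069),f4(98,176,.069),"R",f4(238,172,.069),"| near L",f4(105,380,.069),f4(128,376,.069),"R",f4(243,378,.069),f4(236,382,.069))
E
```

```text
base left edge y [ 0.4477 -0.1673] [ 0.4763 -0.1671] probe edges [ 0.5098 -0.1895] [ 0.5098 -0.2141] head [ 0.5343 -0.2015]
cheek outer at .069 [ 0.5084 -0.1718] right bound [ 0.5084 -0.2263]
140 [223, 223, 223, 218, 205, 190, 172, 137, 107, 88, 75, 78, 86, 124, 156, 168, 173, 184, 190, 189, 195] [201, 201, 200, 189, 171, 153, 136, 121, 118, 147, 198, 221, 222, 222, 223, 222]
150 [222, 221, 221, 211, 171, 135, 123, 123, 120, 120, 116, 96, 92, 122, 151, 165, 167, 172, 171, 169, 167] [204, 202, 199, 183, 168, 152, 135, 115, 136, 197, 219, 222, 221, 222, 221, 222]
165 [222, 222, 221, 222, 223, 221, 219, 195, 157, 140, 138, 136, 137, 133, 143, 159, 166, 169, 171, 171, 170] [203, 200, 191, 176, 159, 145, 123, 113, 143, 198, 217, 220, 219, 218, 218, 217]
180 [223, 223, 222, 223, 222, 221, 221, 216, 187, 150, 138, 139, 136, 128, 101, 83, 80, 85, 86, 84, 85] [165, 163, 152, 135, 123, 108, 100, 122, 180, 211, 217, 216, 218, 216, 220, 219]
195 [195, 192, 189, 186, 185, 187, 185, 187, 181, 157, 131, 119, 114, 109, 98, 82, 80, 82, 84, 81, 83] [89, 84, 85, 80, 79, 77, 86, 110, 119, 124, 124, 124, 125, 126, 128, 126]
205 [222, 221, 223, 220, 219, 219, 220, 221, 215, 191, 148, 122, 117, 109, 92, 77, 78, 79, 77, 84, 81] [82, 85, 82, 78, 79, 79, 87, 130, 171, 189, 193, 207, 214, 218, 219, 217]
w1 cheeks tips: L [ 0.5068 -0.1713] [ 0.5082 -0.1794] R [ 0.5096 -0.2296] | near L [ 0.4311 -0.1729] [ 0.4327 -0.1818] R [ 0.4319 -0.225 ] [ 0.4303 -0.2222]
```

The cradle centre comes out at y≈-0.2005, 1 mm toward +y from the probe. I lower it.

jog_arm(commands=[{"offset": [0, -1, 6], "rotation": [0, 0, 0]}, {"offset": [0, -1, 18], "rotation": [0, 0, 0]}, {"offset": [0, -1, 33], "rotation": [0, 0, 0]}, {"offset": [0, -1, 48], "rotation": [0, 0, 0]}, {"offset": [0, -1, 62], "rotation": [0, 0, 0]}, {"offset": [0, -1, 74], "rotation": [0, 0, 0]}, {"offset": [0, -1, 84], "rotation": [0, 0, 0]}, {"offset": [0, -1, 91], "rotation": [0, 0, 0]}, {"offset": [0, -1, 96], "rotation": [0, 0, 0]}, {"offset": [0, -1, 98], "rotation": [0, 0, 0]}])

```text
t: 10.9
position: [0.4702, -0.2005, 0.0472]
tool_rot: [3.142, 0.001, 0.0]
force: [0.0, 0.8, -3.8]
grip_width: 0.29
gripper_force: 60.1
```

jog_arm(commands=[{"offset": [0, 0, 0.5], "rotation": [0, 0, 0]}, {"offset": [0, 0, 0.5], "rotation": [0, 0, 0]}, {"offset": [0, 0, 1], "rotation": [0, 0, 0]}, {"offset": [0, 0, 1], "rotation": [0, 0, 0]}, {"offset": [0, 0, 1.5], "rotation": [0, 0, 0]}, {"offset": [0, 0, 1.5], "rotation": [0, 0, 0]}, {"offset": [0, 0, 2], "rotation": [0, 0, 0]}, {"offset": [0, 0, 2], "rotation": [0, 0, 0]}, {"offset": [0, 0, 2.5], "rotation": [0, 0, 0]}, {"offset": [0, 0, 2.5], "rotation": [0, 0, 0]}])

```text
t: 12.15
position: [0.4701, -0.2005, 0.0448]
tool_rot: [3.142, 0.001, 0.0]
force: [-0.4, 0.2, -3.3]
grip_width: 0.288
gripper_force: 60.2
```

Nearly seated, with no contact yet. I go about 3 mm lower.

jog_arm(commands=[{"offset": [0, 0, 0.4], "rotation": [0, 0, 0]}, {"offset": [0, 0, 0.8], "rotation": [0, 0, 0]}, {"offset": [0, 0, 1.2], "rotation": [0, 0, 0]}, {"offset": [0, 0, 1.6], "rotation": [0, 0, 0]}, {"offset": [0, 0, 2], "rotation": [0, 0, 0]}, {"offset": [0, 0, 2], "rotation": [0, 0, 0]}, {"offset": [0, 0, 2], "rotation": [0, 0, 0]}, {"offset": [0, 0, 2], "rotation": [0, 0, 0]}, {"offset": [0, 0, 2], "rotation": [0, 0, 0]}, {"offset": [0, 0, 2], "rotation": [0, 0, 0]}])

```text
t: 13.4
position: [0.4702, -0.2006, 0.0447]
tool_rot: [3.141, 0.001, 0.002]
force: [-5.8, 2.2, 13.6]
grip_width: 0.287
gripper_force: 62.2
```

The probe is seated (contact 14 N). Release and rise.

jog_arm(commands=[{"offset": [0, 0, -1.5], "rotation": [0, 0, 0]}, {"offset": [0, 0, -1.5], "rotation": [0, 0, 0]}, {"offset": [0, 0, -1.5], "rotation": [0, 0, 0]}, {"offset": [0, 0, -1.5], "rotation": [0, 0, 0]}, {"offset": [0, 0, -1.5], "rotation": [0, 0, 0]}, {"offset": [0, 0, -1.5], "rotation": [0, 0, 0]}, {"offset": [0, 0, -1.5], "rotation": [0, 0, 0]}, {"offset": [0, 0, -1.5], "rotation": [0, 0, 0]}, {"offset": [0, 0, -15], "rotation": [0, 0, 0]}, {"offset": [0, 0, -40], "rotation": [0, 0, 0]}], hand=85)

```text
t: 14.65
position: [0.4696, -0.2003, 0.0832]
tool_rot: [-3.141, -0.001, 0.002]
force: [0.7, 0.1, 1.1]
grip_width: 0.992
gripper_force: 0.0
```

```bash
python3 -c "
from h import *
goto(.5,-.34,.25,0)"
```

```text
offset [  30.1  139.6 -166.9] rot [-0.03  0.08  0.04] t 14.65
```

jog_arm(commands=[{"offset": [0, 0, -40], "rotation": [0, 0, 0]}, {"offset": [0, 0, -80], "rotation": [0, 0, 0]}, {"offset": [0, 20, -120], "rotation": [0, 0, 0]}, {"offset": [10, 50, -150], "rotation": [0, 0, 0]}, {"offset": [20, 90, -167], "rotation": [0, 0, 0]}, {"offset": [30, 120, -167], "rotation": [0, 0, 0]}, {"offset": [30, 140, -167], "rotation": [0, 0, 0]}, {"offset": [30, 140, -167], "rotation": [0, 0, 0]}, {"offset": [30, 140, -167], "rotation": [0, 0, 0]}, {"offset": [30, 140, -167], "rotation": [0, 0, 0]}])

```text
t: 15.9
position: [0.5001, -0.3396, 0.2502]
tool_rot: [-3.142, -0.003, -0.0]
force: [0.2, -0.3, -0.4]
grip_width: 0.994
gripper_force: 0.0
```

```bash
python3 - <<'E'
from h import *
i,K,T=cam("wrist"); np.savez("w7.npz",i=i,K=K,T=T); print(T[:3,3]); save(i,"w7")
E
```

```text
[ 0.56778153 -0.33943588  0.41215578]
```

View pics/w7.png

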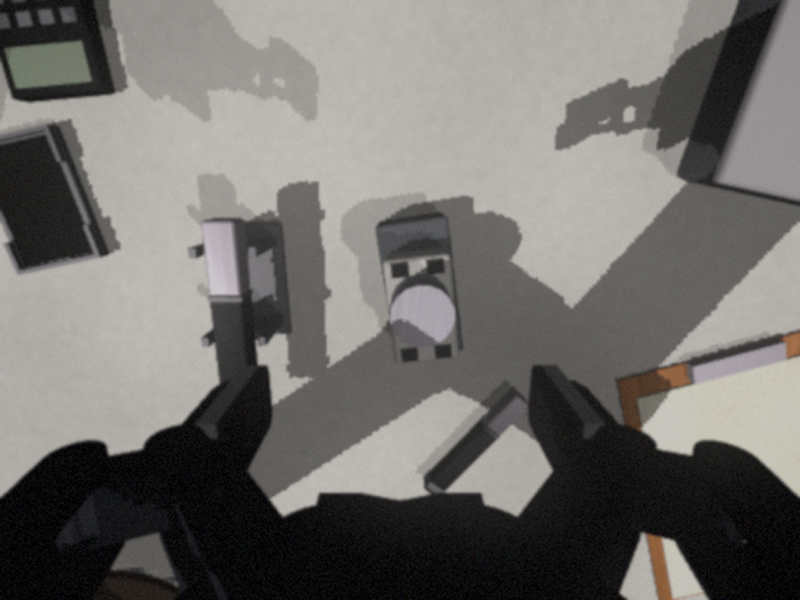

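The probe lies in its cradle. The tin's lid is centred near (423,317). The charger's corners are near (384,258), (450,255), (458,356) and (397,362), and the case's top edge corners are near (377,222) and (446,214).

```bash
python3 - <<'E'
from h import *
d=np.load("w7.npz"); i,K,T=d["i"],d["K"],d["T"]; s=1.5625
f=lambda u,v,z:ray(K,T,u/s,v/s,z)[:2].round(4).tolist()
print("tin",f(423,317,.114),f(389,315,.114),f(457,315,.114))
print("ch",[f(u,v,.078) for u,v in[(384,258),(450,255),(458,356),(397,362)]])
print("case",[f(u,v,.044) for u,v in[(377,222),(446,214),(462,350)]])
# model overlay
img=cv2.resize(i,None,fx=5,fy=5,interpolation=2)
def box(cx,cy,yaw,L,W,z,col):
    c,n=np.cos(np.radians(yaw)),np.sin(np.radians(yaw))
    P=np.array([(cx+c*a*L/2-n*b*W/2,cy+n*a*L/2+c*b*W/2,z) for a,b in((1,1),(1,-1),(-1,-1),(-1,1))])
    cv2.polylines(img,[np.int32((proj(K,T,P)+.5)*5)],True,col,1)
th=np.linspace(0,6.28,60); P=np.c_[.470+.024*np.cos(th),-.3535+.024*np.sin(th),th*0+.114]
cv2.polylines(img,[np.int32((proj(K,T,P)+.5)*5)],True,(0,0,255),1)
box(.472,-.354,5,.090,.054,.078,(0,255,0)); box(.470,-.356,5,.124,.062,.044,(255,0,0))
cv2.imwrite("pics/ov7.png",img[640:1210,1150:1550])
E
```

```text
tin [0.4687, -0.3564] [0.4702, -0.3319] [0.4703, -0.3808]
ch [[0.505, -0.3273], [0.5075, -0.3786], [0.4228, -0.388], [0.4173, -0.3374]]
case [[0.5292, -0.3204], [0.5359, -0.3781], [0.4139, -0.3963]]
```

View pics/ov7.png

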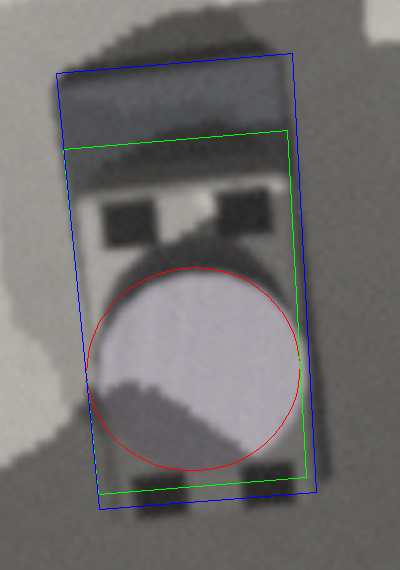

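Tin is at (0.4695,-0.355). The charger is at (0.463,-0.358), yaw 6.5°, and the case at (0.471,-0.3565), yaw 6.5°. Next I descend on the tin.

jog_arm(commands=[{"offset": [-30.5, 15.5, 25], "rotation": [0, 0, 0]}, {"offset": [-30.5, 15.5, 60], "rotation": [0, 0, 0]}, {"offset": [-30.5, 15.5, 95], "rotation": [0, 0, 0]}, {"offset": [-30.5, 15.5, 125], "rotation": [0, 0, 0]}, {"offset": [-30.5, 15.5, 150], "rotation": [0, 0, 0]}, {"offset": [-30.5, 15.5, 165], "rotation": [0, 0, 0]}, {"offset": [-30.5, 15.5, 173], "rotation": [0, 0, 0]}, {"offset": [-30.5, 15.5, 177], "rotation": [0, 0, 0]}, {"offset": [-30.5, 15.5, 178], "rotation": [0, 0, 0]}, {"offset": [-30.5, 15.5, 178], "rotation": [0, 0, 0]}])

```text
t: 17.2
position: [0.4701, -0.3563, 0.0724]
tool_rot: [3.141, 0.001, 0.001]
force: [-0.0, 0.7, -0.4]
grip_width: 0.992
gripper_force: 0.0
```

jog_arm(commands=[{"offset": [0, 0, 0], "rotation": [0, 0, 0]}, {"offset": [0, 0, 0], "rotation": [0, 0, 0]}, {"offset": [0, 0, 0], "rotation": [0, 0, 0]}, {"offset": [0, 0, 0], "rotation": [0, 0, 0]}, {"offset": [0, 0, 0], "rotation": [0, 0, 0]}, {"offset": [0, 0, 0], "rotation": [0, 0, 0]}, {"offset": [0, 0, 0], "rotation": [0, 0, 0]}, {"offset": [0, 0, 0], "rotation": [0, 0, 0]}, {"offset": [0, 0, 0], "rotation": [0, 0, 0]}, {"offset": [0, 0, 0], "rotation": [0, 0, 0]}], hand=38)

```text
t: 18.45
position: [0.4701, -0.3562, 0.0724]
tool_rot: [3.141, 0.001, 0.001]
force: [-0.8, 2.0, 5.5]
grip_width: 0.537
gripper_force: 62.1
```

The tin is held (46 mm reading, 62 N). Lift, then carry.

jog_arm(commands=[{"offset": [0, 0, -1], "rotation": [0, 0, 0]}, {"offset": [0, 0, -4], "rotation": [0, 0, 0]}, {"offset": [0, 0, -12], "rotation": [0, 0, 0]}, {"offset": [0, 0, -25], "rotation": [0, 0, 0]}, {"offset": [0, 0, -40], "rotation": [0, 0, 0]}, {"offset": [0, 0, -56], "rotation": [0, 0, 0]}, {"offset": [0, -6, -70], "rotation": [0, 0, 0]}, {"offset": [0, -22, -80], "rotation": [0, 0, 0]}, {"offset": [2, -48, -85], "rotation": [0, 0, 0]}, {"offset": [3, -83, -88], "rotation": [0, 0, 0]}])

```text
t: 19.7
position: [0.4726, -0.2717, 0.1603]
tool_rot: [-3.141, -0.0, -0.0]
force: [0.2, 0.2, -2.4]
grip_width: 0.541
gripper_force: 61.7
```

jog_arm(commands=[{"offset": [2, -40, 0], "rotation": [0, 0, 0]}, {"offset": [4, -85, 0], "rotation": [0, 0, 0]}, {"offset": [6, -135, 0], "rotation": [0, 0, 0]}, {"offset": [7, -190, 0], "rotation": [0, 0, 0]}, {"offset": [8, -245, 0], "rotation": [0, 0, 0]}, {"offset": [9, -300, 0], "rotation": [0, 0, 0]}, {"offset": [10, -350, 0], "rotation": [0, 0, 0]}, {"offset": [11, -390, 0], "rotation": [0, 0, 0]}, {"offset": [12, -410, 0], "rotation": [0, 0, 0]}, {"offset": [12, -410, 0], "rotation": [0, 0, 0]}])

```text
t: 20.95
position: [0.4909, 0.0558, 0.1597]
tool_rot: [-3.092, -0.13, 0.007]
force: [0.2, -0.1, -2.1]
grip_width: 0.541
gripper_force: 61.9
```

```bash
python3 - <<'E'
from h import *
i,K,T=cam("wrist"); np.savez("w8.npz",i=i,K=K,T=T); print(T[:3,3],r.observe()["grip_width"],r.observe()["position"]); save(i,"w8")
E
```

```text
[0.55942759 0.05398167 0.32137015] 0.5390170170975289 [0.49093885 0.05593128 0.1596836 ]
```

View pics/w8.png

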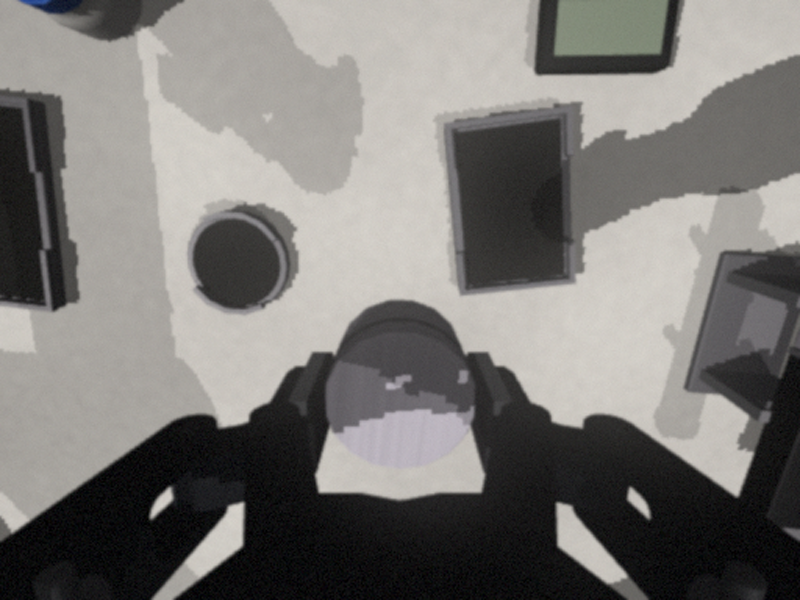

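This shows the round tray centred near (238,260), the short tray with inner corners near (453,127), (566,112), (573,283) and (463,291), and the tin held upright.

```bash
python3 - <<'E'
from h import *
d=np.load("w8.npz"); i,K,T=d["i"],d["K"],d["T"]; s=1.5625
f=lambda u,v,z:ray(K,T,u/s,v/s,z)[:2].round(4).tolist()
print("round rim L,R,T,B",[f(*p,.016) for p in[(188,255),(289,255),(240,209),(238,312)]],"floor",f(238,262,.01))
q=np.array([f(*p,.016) for p in[(445,122),(568,108),(576,281),(463,293)]]); print("short",q.tolist(),q.mean(0), np.degrees(np.arctan2(*(q[0]-q[3])[::-1])),np.degrees(np.arctan2(*(q[1]-q[2])[::-1])))
print("long",[f(*p,.016) for p in[(30,95),(62,305)]])
goto(.486,.182,.16,0); print(r.observe()["joint_velocities"])
E
```

```text
round rim L,R,T,B [[0.4882, 0.2173], [0.4951, 0.1431], [0.5247, 0.1783], [0.448, 0.1812]] floor [0.485, 0.183]
short [[0.5927, 0.0416], [0.6072, -0.0356], [0.4954, -0.0624], [0.479, 0.0157]] [ 0.543575 -0.010175] 12.832577482408233 13.48022593168856
long [[0.5877, 0.3199], [0.4401, 0.3175]]
offset [   5.7 -125.9    5.7] rot [-2.71  0.25  4.81] t 21.0
[-0.00560159 -0.00430536 -0.00597516  0.00171608 -0.00595428 -0.00074199]
```

The arm fell short on that fast sweep, with a small tilt left over. I go on more slowly and square the tool up.

jog_arm(commands=[{"offset": [1, -6, 0], "rotation": [-0.5, 0, 0.8]}, {"offset": [1, -20, 1], "rotation": [-1, 0, 1.6]}, {"offset": [2, -38, 2], "rotation": [-1.5, 0, 2.4]}, {"offset": [3, -58, 3], "rotation": [-2, 0, 3.2]}, {"offset": [4, -78, 4], "rotation": [-2.4, 0.1, 4]}, {"offset": [5, -97, 5], "rotation": [-2.7, 0.2, 4.8]}, {"offset": [6, -112, 5], "rotation": [-2.7, 0.2, 4.8]}, {"offset": [6, -121, 6], "rotation": [-2.7, 0.2, 4.8]}, {"offset": [6, -125, 6], "rotation": [-2.7, 0.2, 4.8]}, {"offset": [6, -125, 6], "rotation": [-2.7, 0.2, 4.8]}])

```text
t: 22.25
position: [0.4967, 0.0607, 0.1598]
tool_rot: [-3.089, -0.141, 0.008]
force: [0.4, 0.0, -1.6]
grip_width: 0.54
gripper_force: 61.9
```

```bash
python3 - <<'E'
from h import *
goto(.486,.181,.008,0); i,K,T=cam("wrist"); s=1
g=cv2.cvtColor(i,6); 
cv2.imwrite("pics/w9.png",cv2.resize(i,(400,300))); print(r.observe()["force"])
E
```

```text
offset [   0.7 -113.   157.7] rot [-2.85  0.28  5.22] t 22.25
[-0.3801781  -0.91004754 -1.83306961]
```

```bash
python3 - <<'E'
from h import *
s=r.observe()
for k in("joints","joint_efforts","force","ft_torque","position","tool_rot"): print(k,s[k].round(3))
j,K,T=cam("scene"); cv2.imwrite("pics/w9.png",cv2.resize(j,(600,450)))
E
```

```text
joints [ 0.09   0.086 -0.197  1.29   0.05   3.141]
joint_efforts [-8.0000e-03 -4.1669e+01  3.5914e+01  3.0000e-02  1.9000e-01 -0.0000e+00]
force [-0.38  -0.91  -1.833]
ft_torque [-0.02   0.007 -0.013]
position [0.497 0.061 0.16 ]
tool_rot [-3.089 -0.141  0.008]
```

View pics/w9.png

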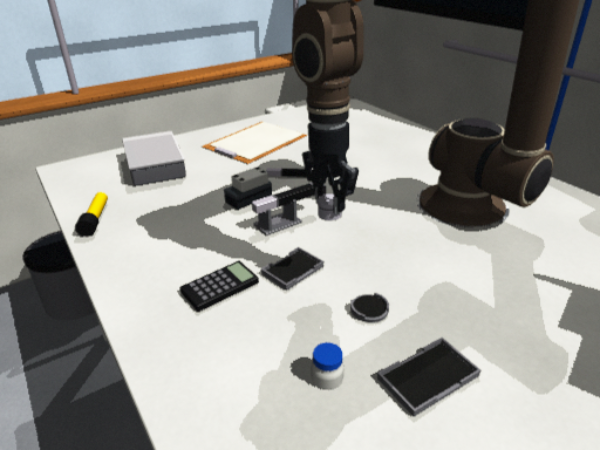

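Joint 6 is at its limit: yaw = π + j1 − j6, so yaw 0 isn't reachable at positive y. I'll turn the tool half round to yaw 180, which gives the same grasp, and use that from here on.

```bash
python3 -c "
from h import *
goto(.487,.12,.16,102); goto(.487,.12,.16,180)"
```

```text
offset [ -4.3 -59.8   2.8] rot [ -2.27  -2.3  -96.75] t 22.35
offset [ -4.3 -59.8   2.8] rot [  -0.43   -4.35 -174.72] t 22.35
```

jog_arm(commands=[{"offset": [0, 0, 0], "rotation": [-0.2, -0.2, -9.7]}, {"offset": [0, -2, 0], "rotation": [-0.5, -0.5, -19.4]}, {"offset": [-1, -6, 0], "rotation": [-0.7, -0.7, -29]}, {"offset": [-1, -14, 1], "rotation": [-0.9, -0.9, -38.7]}, {"offset": [-2, -24, 1], "rotation": [-1.1, -1.1, -48.4]}, {"offset": [-3, -34, 2], "rotation": [-1.4, -1.4, -58]}, {"offset": [-3, -44, 2], "rotation": [-1.6, -1.6, -67.7]}, {"offset": [-4, -52, 3], "rotation": [-1.8, -1.8, -77.4]}, {"offset": [-4, -58, 3], "rotation": [-2, -2, -87]}, {"offset": [-4, -60, 3], "rotation": [-2.3, -2.3, -96.7]}])

```text
t: 23.6
position: [0.4873, 0.1206, 0.1599]
tool_rot: [1.97, 2.446, 0.0]
force: [-0.2, -1.0, -1.7]
grip_width: 0.541
gripper_force: 61.7
```

```bash
python3 -c "
from h import *
goto(.486,.181,.16,180)"
```

```text
offset [59.3 11.6 -0.2] rot [ 1.00e-02  3.00e-02 -7.77e+01] t 23.6
```

jog_arm(commands=[{"offset": [2, 1, 0], "rotation": [0, 0, -9]}, {"offset": [9, 2, 0], "rotation": [0, 0, -18]}, {"offset": [19, 4, 0], "rotation": [0, 0, -27]}, {"offset": [30, 6, 0], "rotation": [0, 0, -36]}, {"offset": [40, 8, 0], "rotation": [0, 0, -45]}, {"offset": [49, 10, 0], "rotation": [0, 0, -54]}, {"offset": [55, 11, 0], "rotation": [0, 0, -63]}, {"offset": [58, 12, 0], "rotation": [0, 0, -71]}, {"offset": [59, 12, 0], "rotation": [0, 0, -77.7]}, {"offset": [59, 12, 0], "rotation": [0, 0, -77.7]}])

```text
t: 24.85
position: [0.4868, 0.1806, 0.1598]
tool_rot: [0.011, 3.141, -0.0]
force: [1.4, -0.3, -1.2]
grip_width: 0.54
gripper_force: 61.7
```

```bash
python3 - <<'E'
from h import *
s=r.observe(); print(s["joints"].round(2))
goto(.486,.181,.008,180); i,K,T=cam("wrist"); k=2
c=np.array([.486,.181,0]); img=cv2.resize(i,None,fx=k,fy=k); th=np.linspace(0,6.28,60)
for rad,z,col in((.038,.016,(0,0,255)),(.024,s["position"][2]+.042,(0,255,0))):
    o=c if z<.1 else s["position"]*[1,1,0]
    P=np.c_[o[0]+rad*np.cos(th),o[1]+rad*np.sin(th),th*0+z]; cv2.polylines(img,[np.int32(proj(K,T,P)*k)],True,col,1)
cv2.imwrite("pics/w10.png",img[200:768,212:812])
E
```

```text
[ 0.36  0.12 -0.16  1.29 -0.    0.36]
offset [  0.8   0.5 151.8] rot [-0.01  0.01 -0.41] t 24.85
```

View pics/w10.png

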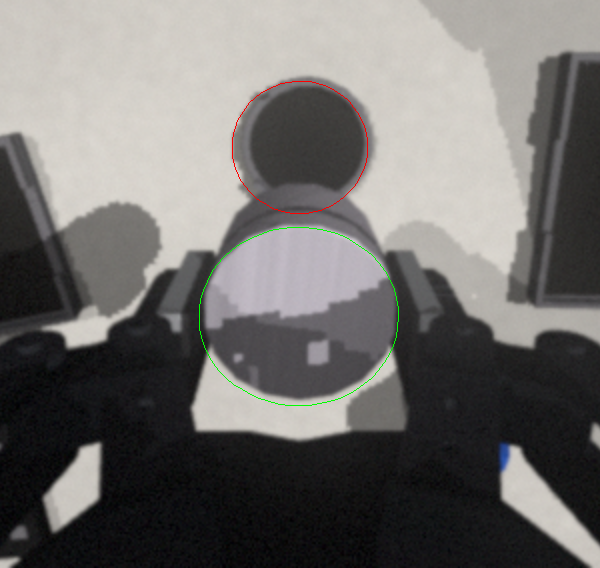

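The tray sits about 2 mm further toward +y than the model circle, so I aim for y=0.183. I have now viewed 16 pictures, counting the crops. That is 2 over the limit of 14, so I'll view no more and work from measurements only. Now I lower the tin.

jog_arm(commands=[{"offset": [1, 2, 10], "rotation": [0, 0, -0.4]}, {"offset": [1, 2.5, 30], "rotation": [0, 0, -0.4]}, {"offset": [1, 2.5, 55], "rotation": [0, 0, -0.4]}, {"offset": [1, 2.5, 80], "rotation": [0, 0, -0.4]}, {"offset": [1, 2.5, 105], "rotation": [0, 0, -0.4]}, {"offset": [1, 2.5, 124], "rotation": [0, 0, -0.4]}, {"offset": [1, 2.5, 138], "rotation": [0, 0, -0.4]}, {"offset": [1, 2.5, 147], "rotation": [0, 0, -0.4]}, {"offset": [1, 2.5, 151], "rotation": [0, 0, -0.4]}, {"offset": [1, 2.5, 153], "rotation": [0, 0, -0.4]}])

```text
t: 26.15
position: [0.4862, 0.183, 0.0071]
tool_rot: [-0.001, 3.141, -0.0]
force: [-0.8, -0.3, -1.6]
grip_width: 0.541
gripper_force: 61.7
```

jog_arm(commands=[{"offset": [0, 0, 0.5], "rotation": [0, 0, 0]}, {"offset": [0, 0, 1], "rotation": [0, 0, 0]}, {"offset": [0, 0, 1.5], "rotation": [0, 0, 0]}, {"offset": [0, 0, 2], "rotation": [0, 0, 0]}, {"offset": [0, 0, 2.5], "rotation": [0, 0, 0]}, {"offset": [0, 0, 3], "rotation": [0, 0, 0]}, {"offset": [0, 0, 3], "rotation": [0, 0, 0]}, {"offset": [0, 0, 3], "rotation": [0, 0, 0]}, {"offset": [0, 0, 3], "rotation": [0, 0, 0]}, {"offset": [0, 0, 3], "rotation": [0, 0, 0]}])

```text
t: 27.4
position: [0.486, 0.1829, 0.0045]
tool_rot: [-0.001, 3.141, -0.0]
force: [-3.1, -1.1, 5.5]
grip_width: 0.54
gripper_force: 62.5
```

The tin is on the tray floor (contact at the predicted 0.0045). Release and rise.

jog_arm(commands=[{"offset": [0, 0, 0], "rotation": [0, 0, 0]}, {"offset": [0, 0, 0], "rotation": [0, 0, 0]}, {"offset": [0, 0, 0], "rotation": [0, 0, 0]}, {"offset": [0, 0, 0], "rotation": [0, 0, 0]}, {"offset": [0, 0, 0], "rotation": [0, 0, 0]}, {"offset": [0, 0, 0], "rotation": [0, 0, 0]}, {"offset": [0, 0, -10], "rotation": [0, 0, 0]}, {"offset": [0, 0, -40], "rotation": [0, 0, 0]}, {"offset": [0, 0, -90], "rotation": [0, 0, 0]}, {"offset": [0, 0, -140], "rotation": [0, 0, 0]}], hand=85)

```text
t: 28.65
position: [0.4856, 0.1828, 0.1459]
tool_rot: [-0.001, 3.141, -0.0]
force: [0.8, 0.3, 0.8]
grip_width: 0.992
gripper_force: 0.0
```

```bash
python3 - <<'E'
from h import *
i,K,T=cam("wrist"); c=np.array([.486,.183])
# tin lid: circle of radius 24 at z=.046; find by Hough in rectified patch (1px=0.5mm)
g=np.zeros((200,200),np.uint8); q=4
xs=np.arange(200)*.0005
P=np.array([(c[0]+.05-v*.0005,c[1]+.05-u*.0005,.046) for v in range(200) for u in range(200)])
m=proj(K,T,P).astype(np.float32).reshape(200,200,2); p=cv2.remap(cv2.cvtColor(i,6),m[...,0],m[...,1],1)
h=cv2.HoughCircles(cv2.GaussianBlur(p,(5,5),1),cv2.HOUGH_GRADIENT,1,20,param1=80,param2=15,minRadius=44,maxRadius=54)
print([(c[0]+.05-a[1]*.0005,c[1]+.05-a[0]*.0005,a[2]/2) for a in h[0][:3]] if h is not None else None)
goto(.463,-.358,.16,186.5)
E
```

```text
[(np.float64(0.48474999672174457), np.float64(0.18374999704957007), np.float32(23.35)), (np.float64(0.4727499947547913), np.float64(0.18524999636411665), np.float32(26.15))]
offset [  25.7 -541.8   -8.9] rot [ 0.15  0.55 -6.45] t 28.7
```

The tin stands at (0.485,0.184), upright. Back to the stack for the charger.

jog_arm(commands=[{"offset": [1, -30, -9], "rotation": [0, 0, 0]}, {"offset": [4, -75, -9], "rotation": [0, 0, 0]}, {"offset": [6, -120, -9], "rotation": [0, 0, 0]}, {"offset": [8, -165, -9], "rotation": [0, 0, 0]}, {"offset": [10, -210, -9], "rotation": [0, 0, 0]}, {"offset": [12, -255, -9], "rotation": [0, 0, 0]}, {"offset": [14, -300, -9], "rotation": [0, 0, 0]}, {"offset": [17, -345, -9], "rotation": [0, 0, 0]}, {"offset": [20, -385, -9], "rotation": [0, 0, 0]}, {"offset": [22, -400, -9], "rotation": [0, 0, 0]}])

```text
t: 29.95
position: [0.4639, -0.2189, 0.1533]
tool_rot: [0.003, 3.141, -0.001]
force: [1.2, -0.3, -0.1]
grip_width: 0.995
gripper_force: 0.0
```

```bash
python3 -c "
from h import *
goto(.463,-.358,.16,186.5); print(r.observe()['joints'].round(2))"
```

```text
offset [   0.7 -139.1   -6.7] rot [-0.03  0.05 -6.59] t 29.95
[-0.44  0.11 -0.19  1.28 -0.   -0.44]
```

jog_arm(commands=[{"offset": [0, -10, -2], "rotation": [0, 0, -1]}, {"offset": [0, -35, -5], "rotation": [0, 0, -2]}, {"offset": [0, -65, -10], "rotation": [0, 0, -3]}, {"offset": [0, -95, -20], "rotation": [0, 0, -4]}, {"offset": [0, -120, -30], "rotation": [0, 0, -5]}, {"offset": [0, -135, -40], "rotation": [0, 0, -6]}, {"offset": [0, -139, -46], "rotation": [0, 0, -6.6]}, {"offset": [0, -139, -46], "rotation": [0, 0, -6.6]}, {"offset": [0, -139, -46], "rotation": [0, 0, -6.6]}, {"offset": [0, -139, -46], "rotation": [0, 0, -6.6]}])

```text
t: 31.2
position: [0.4642, -0.3554, 0.1987]
tool_rot: [0.183, -3.136, -0.0]
force: [0.3, 0.9, 0.7]
grip_width: 0.996
gripper_force: 0.0
```

```bash
cat >> h.py <<'E'
def rect(i,K,T,c,z,half=.09,px=.0005):
    n=int(2*half/px); v,u=np.mgrid[0:n,0:n]
    P=np.c_[(c[0]+half-v*px).ravel(),(c[1]+half-u*px).ravel(),np.full(n*n,z)]
    m=proj(K,T,P).astype(np.float32).reshape(n,n,2); return cv2.remap(i,m[...,0],m[...,1],1)
def best(p,c,L,W,half=.09,px=.0005,ang=np.arange(-12,13,1),rng=.012):
    """best LxW rectangle (x long) by gradient magnitude summed over its outline"""
    g=cv2.GaussianBlur(cv2.cvtColor(p,6),(0,0),1.5).astype(float); G=np.hypot(cv2.Sobel(g,6,1,0),cv2.Sobel(g,6,0,1)); G=np.minimum(G,60); o=[]
    t=np.linspace(-1,1,80); E=np.r_[np.c_[t*L/2,t*0+W/2],np.c_[t*L/2,t*0-W/2],np.c_[t*0+L/2,t*W/2],np.c_[t*0-L/2,t*W/2]]
    for a in ang:
        k=np.radians(a); Q=E@np.array([[np.cos(k),np.sin(k)],[-np.sin(k),np.cos(k)]])
        for dx in np.arange(-rng,rng,.001):
            for dy in np.arange(-rng,rng,.001):
                v=((half-dx-Q[:,0])/px).astype(int); u=((half-dy-Q[:,1])/px).astype(int)
                o.append((G[v,u].mean(),c[0]+dx,c[1]+dy,a))
    return sorted(o,reverse=True)[:4]
E
python3 - <<'E'
from h import *
i,K,T=cam("wrist"); np.savez("w11.npz",i=i,K=K,T=T); print(r.observe()["position"])
c=(.463,-.358)
for b in best(rect(i,K,T,c,.078),c,.09,.054,ang=range(2,12)): print("charger",np.round(b,4))
c=(.471,-.3565)
for b in best(rect(i,K,T,c,.044),c,.124,.062,ang=range(2,12)): print("case",np.round(b,4))
d=np.load("w7.npz"); i,K,T=d["i"],d["K"],d["T"]; c=(.463,-.358)
for b in best(rect(i,K,T,c,.078),c,.09,.054,ang=range(2,12)): print("charger w7",np.round(b,4))
E
```

```text
[ 0.46423514 -0.35547434  0.19873755]
charger [42.8412  0.469  -0.356   7.    ]
charger [42.743  0.471 -0.355  7.   ]
charger [42.5935  0.46   -0.357   7.    ]
charger [42.4322  0.47   -0.356   7.    ]
case [49.8307  0.468  -0.3585  7.    ]
case [48.301   0.468  -0.3585  8.    ]
case [47.4293  0.468  -0.3585  6.    ]
case [47.3362  0.468  -0.3575  9.    ]
charger w7 [34.0541  0.462  -0.356   7.    ]
charger w7 [33.1813  0.462  -0.356   8.    ]
charger w7 [32.6436  0.461  -0.356   7.    ]
charger w7 [32.4071  0.462  -0.356   6.    ]
```

The yaw and y agree (7°, -0.356), but the charger's x is ambiguous, between 0.460 and 0.470. I'll profile along its axis.

```bash
python3 - <<'E'
from h import *
for f in("w7.npz","w11.npz"):
    d=np.load(f); i,K,T=d["i"],d["K"],d["T"]; k=np.radians(7); ax=np.array([np.cos(k),np.sin(k)]); lt=np.array([-ax[1],ax[0]])
    g=cv2.cvtColor(i,6)
    t=np.arange(-.062,.063,.002)
    for l in(0,.022,-.022):
        P=np.array([np.r_[np.array([.463,-.357])+a*ax+l*lt,.078] for a in t]); m=proj(K,T,P).astype(np.float32)[None]
        v=cv2.remap(cv2.GaussianBlur(g,(0,0),.7),m[...,0],m[...,1],1)[0]; print(f,l,[(int(round(a*1e3)),int(b)) for a,b in zip(t,v) if abs(a)>.034])
E
```

```text
w7.npz 0 [(-62, 98), (-60, 98), (-58, 98), (-56, 98), (-54, 97), (-52, 96), (-50, 97), (-48, 97), (-46, 97), (-44, 99), (-42, 104), (-40, 107), (-38, 108), (-36, 107), (34, 155), (36, 159), (38, 159), (40, 151), (42, 126), (44, 91), (46, 67), (48, 61), (50, 53), (52, 52), (54, 52), (56, 57), (58, 70), (60, 79), (62, 84)]
w7.npz 0.022 [(-62, 98), (-60, 98), (-58, 98), (-56, 98), (-54, 97), (-52, 98), (-50, 98), (-48, 97), (-46, 97), (-44, 92), (-42, 86), (-40, 84), (-38, 82), (-36, 82), (34, 147), (36, 148), (38, 146), (40, 141), (42, 126), (44, 93), (46, 74), (48, 74), (50, 77), (52, 80), (54, 81), (56, 80), (58, 81), (60, 81), (62, 81)]
w7.npz -0.022 [(-62, 96), (-60, 96), (-58, 97), (-56, 97), (-54, 96), (-52, 97), (-50, 97), (-48, 96), (-46, 95), (-44, 96), (-42, 99), (-40, 101), (-38, 100), (-36, 98), (34, 86), (36, 90), (38, 107), (40, 137), (42, 125), (44, 85), (46, 63), (48, 60), (50, 60), (52, 61), (54, 63), (56, 75), (58, 87), (60, 90), (62, 90)]
w11.npz 0 [(-62, 101), (-60, 100), (-58, 73), (-56, 54), (-54, 57), (-52, 58), (-50, 58), (-48, 65), (-46, 92), (-44, 108), (-42, 
[... 174 characters left out ...]
 197), (60, 196), (62, 195)]
w11.npz 0.022 [(-62, 103), (-60, 102), (-58, 84), (-56, 60), (-54, 58), (-52, 59), (-50, 59), (-48, 70), (-46, 91), (-44, 105), (-42, 95), (-40, 93), (-38, 93), (-36, 92), (34, 184), (36, 184), (38, 184), (40, 168), (42, 123), (44, 93), (46, 93), (48, 95), (50, 101), (52, 138), (54, 181), (56, 197), (58, 199), (60, 197), (62, 197)]
w11.npz -0.022 [(-62, 100), (-60, 100), (-58, 82), (-56, 53), (-54, 56), (-52, 56), (-50, 58), (-48, 68), (-46, 92), (-44, 105), (-42, 103), (-40, 102), (-38, 103), (-36, 103), (34, 161), (36, 160), (38, 157), (40, 138), (42, 109), (44, 94), (46, 93), (48, 94), (50, 94), (52, 119), (54, 171), (56, 192), (58, 194), (60, 194), (62, 194)]
```

The edges are at -46.5 and +42 mm, so the charger is at (0.461,-0.357), yaw 7°.

```bash
python3 -c "
from h import *
goto(.461,-.357,.04,187)"
```

```text
offset [  3.4  -1.2 158.7] rot [ 0.    0.   -0.32] t 31.25
```

jog_arm(commands=[{"offset": [3.4, -1.2, 20], "rotation": [0, 0, -0.3]}, {"offset": [3.4, -1.2, 50], "rotation": [0, 0, -0.3]}, {"offset": [3.4, -1.2, 80], "rotation": [0, 0, -0.3]}, {"offset": [3.4, -1.2, 108], "rotation": [0, 0, -0.3]}, {"offset": [3.4, -1.2, 130], "rotation": [0, 0, -0.3]}, {"offset": [3.4, -1.2, 145], "rotation": [0, 0, -0.3]}, {"offset": [3.4, -1.2, 154], "rotation": [0, 0, -0.3]}, {"offset": [3.4, -1.2, 158], "rotation": [0, 0, -0.3]}, {"offset": [3.4, -1.2, 159], "rotation": [0, 0, -0.3]}, {"offset": [3.4, -1.2, 159], "rotation": [0, 0, -0.3]}])

```text
t: 32.5
position: [0.4614, -0.3579, 0.0405]
tool_rot: [-0.19, 3.135, -0.001]
force: [0.4, -0.0, 0.7]
grip_width: 0.999
gripper_force: 0.0
```

jog_arm(commands=[{"offset": [0, 0, 0], "rotation": [0, 0, 0]}, {"offset": [0, 0, 0], "rotation": [0, 0, 0]}, {"offset": [0, 0, 0], "rotation": [0, 0, 0]}, {"offset": [0, 0, 0], "rotation": [0, 0, 0]}, {"offset": [0, 0, 0], "rotation": [0, 0, 0]}, {"offset": [0, 0, 0], "rotation": [0, 0, 0]}, {"offset": [0, 0, 0], "rotation": [0, 0, 0]}, {"offset": [0, 0, 0], "rotation": [0, 0, 0]}, {"offset": [0, 0, 0], "rotation": [0, 0, 0]}, {"offset": [0, 0, 0], "rotation": [0, 0, 0]}], hand=44)

```text
t: 33.75
position: [0.4614, -0.3579, 0.0407]
tool_rot: [-0.19, 3.135, -0.001]
force: [-0.5, 0.3, 6.3]
grip_width: 0.613
gripper_force: 65.1
```

The charger is held (52 mm reading). Lift and carry it to the short tray at (0.5436,-0.0105), yaw 13°.

jog_arm(commands=[{"offset": [0, 0, -1], "rotation": [0, 0, 0]}, {"offset": [0, 0, -4], "rotation": [0, 0, 0]}, {"offset": [0, 0, -11], "rotation": [0, 0, 0]}, {"offset": [0, 0, -22], "rotation": [0, 0, 0]}, {"offset": [0, 0, -36], "rotation": [0, 0, 0]}, {"offset": [0, 0, -54], "rotation": [0, 0, 0]}, {"offset": [0, 0, -74], "rotation": [0, 0, 0]}, {"offset": [0, 0, -90], "rotation": [0, 0, 0]}, {"offset": [0, 0, -98], "rotation": [0, 0, 0]}, {"offset": [0, 0, -100], "rotation": [0, 0, 0]}])

```text
t: 35.0
position: [0.4612, -0.3578, 0.1405]
tool_rot: [-0.19, 3.135, -0.001]
force: [0.1, 0.7, -3.4]
grip_width: 0.62
gripper_force: 64.3
```

```bash
python3 -c "
from h import *
goto(.5436,-.0105,.14,193)"
```

```text
offset [-1.238e+02  3.348e+02  3.000e-01] rot [-0.05  0.04 -6.05] t 35.0
```

jog_arm(commands=[{"offset": [-5, 14, 0], "rotation": [0, 0, -0.5]}, {"offset": [-17, 46, 0], "rotation": [0, 0, -1]}, {"offset": [-34, 92, 0], "rotation": [0, 0, -2]}, {"offset": [-51, 138, 0], "rotation": [0, 0, -3]}, {"offset": [-68, 184, 0], "rotation": [0, 0, -4]}, {"offset": [-85, 230, 0], "rotation": [0, 0, -5]}, {"offset": [-101, 273, 0], "rotation": [0, 0, -6]}, {"offset": [-113, 305, 0], "rotation": [0, 0, -6]}, {"offset": [-121, 327, 0], "rotation": [0, 0, -6]}, {"offset": [-124, 335, 0], "rotation": [0, 0, -6]}])

```text
t: 36.25
position: [0.543, -0.0082, 0.1392]
tool_rot: [0.358, -3.12, -0.0]
force: [-0.2, 0.1, -2.7]
grip_width: 0.615
gripper_force: 64.2
```

jog_arm(commands=[{"offset": [0, 0, 0], "rotation": [0, 0, 0]}, {"offset": [0, 0, 10], "rotation": [0, 0, 0]}, {"offset": [0, 0, 25], "rotation": [0, 0, 0]}, {"offset": [0, 0, 40], "rotation": [0, 0, 0]}, {"offset": [0, 0, 55], "rotation": [0, 0, 0]}, {"offset": [0, 0, 68], "rotation": [0, 0, 0]}, {"offset": [0, 0, 76], "rotation": [0, 0, 0]}, {"offset": [0, 0, 80], "rotation": [0, 0, 0]}, {"offset": [0, 0, 80], "rotation": [0, 0, 0]}, {"offset": [0, 0, 80], "rotation": [0, 0, 0]}])

```text
t: 37.5
position: [0.544, -0.0102, 0.0604]
tool_rot: [-0.354, 3.12, -0.001]
force: [0.2, 0.1, -2.9]
grip_width: 0.62
gripper_force: 64.2
```

```bash
python3 - <<'E'
from h import *
goto(.5436,-.0105,.0075,193)
i,K,T=cam("top"); c=(.544,-.012)  # tray partly hidden by arm: use wrist + start image
d=np.load("w8.npz"); p=rect(d["i"],d["K"],d["T"],c,.016)
for b in best(p,c,.118,.082,ang=range(8,18)): print("outer",np.round(b,4))
for b in best(p,c,.110,.074,ang=range(8,18)): print("inner",np.round(b,4))
i=cv2.imread("pics/top0_raw.png"); c0=r.camera("top"); p=rect(i,c0["camera_matrix"],c0["T"],c,.016)
for b in best(p,c,.118,.082,ang=range(8,18))[:2]: print("outer top",np.round(b,4))
E
```

```text
offset [ 0.5 -0.2 52.9] rot [-0.03  0.06 -0.05] t 37.5
outer [ 5.16808e+01  5.45000e-01 -1.50000e-02  1.20000e+01]
outer [ 5.06175e+01  5.45000e-01 -1.50000e-02  1.10000e+01]
outer [ 5.02636e+01  5.44000e-01 -8.00000e-03  1.20000e+01]
outer [ 5.00549e+01  5.46000e-01 -1.50000e-02  1.20000e+01]
inner [ 5.40859e+01  5.39000e-01 -6.00000e-03  1.20000e+01]
inner [ 5.35663e+01  5.40000e-01 -1.20000e-02  1.20000e+01]
inner [ 5.28766e+01  5.39000e-01 -6.00000e-03  1.10000e+01]
inner [ 5.26227e+01  5.40000e-01 -1.20000e-02  1.10000e+01]
outer top [ 3.27092e+01  5.45000e-01 -1.70000e-02  1.20000e+01]
outer top [ 3.26909e+01  5.45000e-01 -1.80000e-02  1.20000e+01]
```

The tray estimates settle at about (0.5435,-0.0115), yaw 12.5°. I lower the charger.

jog_arm(commands=[{"offset": [0, -1.3, 8], "rotation": [0, 0, 0.4]}, {"offset": [0, -1.3, 20], "rotation": [0, 0, 0.4]}, {"offset": [0, -1.3, 32], "rotation": [0, 0, 0.4]}, {"offset": [0, -1.3, 42], "rotation": [0, 0, 0.4]}, {"offset": [0, -1.3, 48], "rotation": [0, 0, 0.4]}, {"offset": [0, -1.3, 51], "rotation": [0, 0, 0.4]}, {"offset": [0, -1.3, 53], "rotation": [0, 0, 0.4]}, {"offset": [0, -1.3, 54], "rotation": [0, 0, 0.4]}, {"offset": [0, -1.3, 55], "rotation": [0, 0, 0.4]}, {"offset": [0, -1.3, 55], "rotation": [0, 0, 0.4]}])

```text
t: 38.85
position: [0.5442, -0.0114, 0.0066]
tool_rot: [-0.343, 3.121, -0.001]
force: [-5.2, -0.1, 9.6]
grip_width: 0.614
gripper_force: 65.6
```

The charger is on the floor at the predicted height. Release and rise.

jog_arm(commands=[{"offset": [0, 0, 0], "rotation": [0, 0, 0]}, {"offset": [0, 0, 0], "rotation": [0, 0, 0]}, {"offset": [0, 0, 0], "rotation": [0, 0, 0]}, {"offset": [0, 0, 0], "rotation": [0, 0, 0]}, {"offset": [0, 0, 0], "rotation": [0, 0, 0]}, {"offset": [0, 0, 0], "rotation": [0, 0, 0]}, {"offset": [0, 0, -10], "rotation": [0, 0, 0]}, {"offset": [0, 0, -40], "rotation": [0, 0, 0]}, {"offset": [0, 0, -90], "rotation": [0, 0, 0]}, {"offset": [0, 0, -150], "rotation": [0, 0, 0]}], hand=85)

```text
t: 40.1
position: [0.5432, -0.0114, 0.1563]
tool_rot: [0.343, -3.122, 0.0]
force: [0.7, -0.5, 0.5]
grip_width: 0.996
gripper_force: 0.0
```

```bash
python3 - <<'E'
from h import *
i,K,T=cam("wrist"); np.savez("w12.npz",i=i,K=K,T=T); c=(.544,-.0115)
for b in best(rect(i,K,T,c,.044),c,.09,.054,ang=range(6,18))[:3]: print("charger",np.round(b,4))
for b in best(rect(i,K,T,c,.010),c,.110,.074,ang=range(8,18))[:3]: print("tray floor",np.round(b,4))
# profile across the tray and along it at rim level
g=cv2.GaussianBlur(cv2.cvtColor(i,6),(0,0),.7); k=np.radians(12.5); ax=np.array([np.cos(k),np.sin(k)]); lt=np.array([-ax[1],ax[0]]); t=np.arange(-.07,.071,.002)
for n,A,B,l in(("across",lt,ax,.045),("across",lt,ax,-.047),("along",ax,lt,.033)):
    P=np.array([np.r_[np.array(c)+a*A+l*B,.013] for a in t]); m=proj(K,T,P).astype(np.float32)[None]
    v=cv2.remap(g,m[...,0],m[...,1],1)[0]; print(n,l,[(int(round(a*1e3)),int(b)) for a,b in zip(t,v) if abs(a)>.024])
goto(.47,-.3575,.2,187)
E
```

```text
charger [ 5.89731e+01  5.45000e-01 -1.05000e-02  1.20000e+01]
charger [ 5.88433e+01  5.45000e-01 -1.05000e-02  1.30000e+01]
charger [ 5.83655e+01  5.45000e-01 -1.15000e-02  1.20000e+01]
tray floor [ 4.89574e+01  5.43000e-01 -4.50000e-03  1.20000e+01]
tray floor [ 4.83344e+01  5.43000e-01 -4.50000e-03  1.10000e+01]
tray floor [ 4.80775e+01  5.43000e-01 -4.50000e-03  1.30000e+01]
across 0.045 [(-70, 161), (-68, 160), (-66, 162), (-64, 163), (-62, 164), (-60, 165), (-58, 165), (-56, 160), (-54, 136), (-52, 108), (-50, 94), (-48, 93), (-46, 92), (-44, 93), (-42, 92), (-40, 76), (-38, 62), (-36, 54), (-34, 49), (-32, 46), (-30, 65), (-28, 113), (-26, 151), (24, 136), (26, 167), (28, 151), (30, 92), (32, 58), (34, 53), (36, 59), (38, 75), (40, 93), (42, 114), (44, 141), (46, 160), (48, 166), (50, 166), (52, 167), (54, 167), (56, 168), (58, 169), (60, 170), (62, 169), (64, 167), (66, 167), (68, 166), (70, 166)]
across -0.047 [(-70, 166), (-68, 166), (-66, 167), (-64, 167), (-62, 168), (-60, 169), (-58, 169), (-56, 169), (-54, 169), (-52, 168), (-50, 166), (-48, 139), (-46, 103), (-44, 97), 
[... 234 characters left out ...]
50, 168), (52, 169), (54, 168), (56, 168), (58, 168), (60, 168), (62, 168), (64, 169), (66, 169), (68, 169), (70, 167)]
along 0.033 [(-70, 162), (-68, 165), (-66, 165), (-64, 167), (-62, 165), (-60, 141), (-58, 105), (-56, 96), (-54, 75), (-52, 56), (-50, 54), (-48, 54), (-46, 53), (-44, 52), (-42, 53), (-40, 53), (-38, 54), (-36, 55), (-34, 55), (-32, 55), (-30, 53), (-28, 55), (-26, 54), (24, 57), (26, 55), (28, 53), (30, 52), (32, 54), (34, 53), (36, 53), (38, 55), (40, 53), (42, 53), (44, 54), (46, 54), (48, 53), (50, 55), (52, 61), (54, 63), (56, 76), (58, 95), (60, 132), (62, 158), (64, 165), (66, 166), (68, 166), (70, 166)]
offset [ 149.6 -321.2  -35.1] rot [-0.13  0.63  5.55] t 40.15
```

The charger is at (0.545,-0.011) with about 3 mm of error against the rim, so it lies inside. Now the case.

jog_arm(commands=[{"offset": [6, -14, -10], "rotation": [0, 0, 0.5]}, {"offset": [21, -45, -20], "rotation": [0, 0, 1]}, {"offset": [41, -88, -30], "rotation": [0, 0, 2]}, {"offset": [61, -131, -35], "rotation": [0, 0, 3]}, {"offset": [81, -174, -35], "rotation": [0, 0, 4]}, {"offset": [101, -217, -35], "rotation": [0, 0, 5]}, {"offset": [121, -260, -35], "rotation": [0, 0, 5.5]}, {"offset": [136, -294, -35], "rotation": [0, 0, 5.5]}, {"offset": [146, -314, -35], "rotation": [0, 0, 5.5]}, {"offset": [150, -321, -35], "rotation": [0, 0, 5.5]}])

```text
t: 41.4
position: [0.4663, -0.3581, 0.1892]
tool_rot: [0.191, -3.135, -0.001]
force: [-1.3, -0.0, -0.1]
grip_width: 0.993
gripper_force: 0.0
```

jog_arm(commands=[{"offset": [0, 0, 0], "rotation": [0, 0, 0]}, {"offset": [0, 0, 10], "rotation": [0, 0, 0]}, {"offset": [0, 0, 20], "rotation": [0, 0, 0]}, {"offset": [0, 0, 30], "rotation": [0, 0, 0]}, {"offset": [0, 0, 40], "rotation": [0, 0, 0]}, {"offset": [0, 0, 50], "rotation": [0, 0, 0]}, {"offset": [0, 0, 50], "rotation": [0, 0, 0]}, {"offset": [0, 0, 50], "rotation": [0, 0, 0]}, {"offset": [0, 0, 50], "rotation": [0, 0, 0]}, {"offset": [0, 0, 50], "rotation": [0, 0, 0]}])

```text
t: 42.65
position: [0.4674, -0.3575, 0.1403]
tool_rot: [-0.193, 3.135, -0.001]
force: [-0.1, -0.1, 0.4]
grip_width: 0.995
gripper_force: 0.0
```

```bash
python3 - <<'E'
from h import *
i,K,T=cam("wrist"); np.savez("w13.npz",i=i,K=K,T=T); c=(.470,-.3575)
for b in best(rect(i,K,T,c,.044),c,.124,.062,ang=range(2,12))[:4]: print("case",np.round(b,4))
g=cv2.GaussianBlur(cv2.cvtColor(i,6),(0,0),.7); k=np.radians(7); ax=np.array([np.cos(k),np.sin(k)]); lt=np.array([-ax[1],ax[0]]); t=np.arange(-.08,.081,.002)
for n,A,B,l in(("along",ax,lt,0),("along",ax,lt,.02),("across",lt,ax,.03)):
    P=np.array([np.r_[np.array(c)+a*A+l*B,.044] for a in t]); m=proj(K,T,P).astype(np.float32)[None]
    v=cv2.remap(g,m[...,0],m[...,1],1)[0]; print(n,l,[(int(round(a*1e3)),int(b)) for a,b in zip(t,v) if (.05 if n=="along" else .022)<abs(a)<(.09 if n=="along" else .04)])
goto(.47,-.3575,.006,187)
E
```

```text
case [55.8591  0.468  -0.3575  8.    ]
case [55.6351  0.468  -0.3585  9.    ]
case [55.2981  0.468  -0.3585  8.    ]
case [54.9368  0.468  -0.3575  9.    ]
along 0 [(-80, 108), (-78, 107), (-76, 108), (-74, 106), (-72, 106), (-70, 106), (-68, 106), (-66, 106), (-64, 84), (-62, 53), (-60, 56), (-58, 57), (-56, 57), (-54, 57), (-52, 57), (50, 94), (52, 94), (54, 93), (56, 87), (58, 93), (60, 149), (62, 200), (64, 206), (66, 206), (68, 205), (70, 204), (72, 205), (74, 206), (76, 206), (78, 205), (80, 205)]
along 0.02 [(-80, 109), (-78, 106), (-76, 107), (-74, 107), (-72, 108), (-70, 108), (-68, 109), (-66, 106), (-64, 71), (-62, 56), (-60, 58), (-58, 60), (-56, 60), (-54, 59), (-52, 61), (50, 96), (52, 96), (54, 96), (56, 95), (58, 106), (60, 150), (62, 174), (64, 175), (66, 173), (68, 174), (70, 175), (72, 176), (74, 175), (76, 175), (78, 173), (80, 173)]
across 0.03 [(-40, 114), (-38, 115), (-36, 115), (-34, 114), (-32, 112), (-30, 89), (-28, 82), (-26, 92), (-24, 92), (22, 95), (24, 95), (26, 95), (28, 96), (30, 105), (32, 154), (34, 174), (36, 174), (38, 175)]
offset [ -2.6  -0.3 134.3] rot [-0.04  0.04  0.04] t 42.7
```

Case is at (0.468,-0.3575), yaw 8°. I descend and grip it.

jog_arm(commands=[{"offset": [-0.6, 0, 15], "rotation": [0, 0, -0.5]}, {"offset": [-0.6, 0, 40], "rotation": [0, 0, -1]}, {"offset": [-0.6, 0, 65], "rotation": [0, 0, -1]}, {"offset": [-0.6, 0, 90], "rotation": [0, 0, -1]}, {"offset": [-0.6, 0, 110], "rotation": [0, 0, -1]}, {"offset": [-0.6, 0, 123], "rotation": [0, 0, -1]}, {"offset": [-0.6, 0, 131], "rotation": [0, 0, -1]}, {"offset": [-0.6, 0, 134], "rotation": [0, 0, -1]}, {"offset": [-0.6, 0, 135], "rotation": [0, 0, -1]}, {"offset": [-0.6, 0, 135], "rotation": [0, 0, -1]}])

```text
t: 43.95
position: [0.4682, -0.3575, 0.0055]
tool_rot: [-0.22, 3.133, -0.001]
force: [0.3, 0.0, -0.2]
grip_width: 0.996
gripper_force: 0.0
```

jog_arm(commands=[{"offset": [0, 0, 0], "rotation": [0, 0, 0]}, {"offset": [0, 0, 0], "rotation": [0, 0, 0]}, {"offset": [0, 0, 0], "rotation": [0, 0, 0]}, {"offset": [0, 0, 0], "rotation": [0, 0, 0]}, {"offset": [0, 0, 0], "rotation": [0, 0, 0]}, {"offset": [0, 0, 0], "rotation": [0, 0, 0]}, {"offset": [0, 0, 0], "rotation": [0, 0, 0]}, {"offset": [0, 0, 0], "rotation": [0, 0, 0]}, {"offset": [0, 0, 0], "rotation": [0, 0, 0]}, {"offset": [0, 0, 0], "rotation": [0, 0, 0]}], hand=50)

```text
t: 45.2
position: [0.4683, -0.3577, 0.006]
tool_rot: [-0.22, 3.132, -0.002]
force: [-0.3, 0.3, 5.9]
grip_width: 0.704
gripper_force: 67.0
```

jog_arm(commands=[{"offset": [0, 0, -1], "rotation": [0, 0, 0]}, {"offset": [0, 0, -4], "rotation": [0, 0, 0]}, {"offset": [0, 0, -12], "rotation": [0, 0, 0]}, {"offset": [0, 0, -26], "rotation": [0, 0, 0]}, {"offset": [0, 0, -44], "rotation": [0, 0, 0]}, {"offset": [0, 0, -66], "rotation": [0, 0, 0]}, {"offset": [0, 0, -90], "rotation": [0, 0, 0]}, {"offset": [0, 0, -112], "rotation": [0, 0, 0]}, {"offset": [0, 0, -127], "rotation": [0, 0, 0]}, {"offset": [0, 0, -130], "rotation": [0, 0, 0]}])

```text
t: 46.45
position: [0.4684, -0.3576, 0.1364]
tool_rot: [-0.22, 3.132, -0.003]
force: [0.2, -0.5, -3.8]
grip_width: 0.708
gripper_force: 66.1
```

```bash
python3 - <<'E'
from h import *
goto(.50,.10,.135,184); goto(.512,.367,.135,179)
i=cv2.imread("pics/top0_raw.png"); c0=r.camera("top"); c=(.512,.365); K,T=c0["camera_matrix"],c0["T"]
for L,W in((.152,.090),(.144,.082)):
    for b in best(rect(i,K,T,c,.014,half=.12),c,L,W,half=.12,ang=range(-6,5))[:3]: print("tray",L,np.round(b,4))
E
```

```text
offset [-95.4 448.7   0.8] rot [-0.1   0.11  4.05] t 46.45
offset [-1.447e+02  7.114e+02  4.000e-01] rot [-0.1   0.11  9.05] t 46.45
tray 0.152 [32.8399  0.513   0.362   0.    ]
tray 0.152 [32.7033  0.513   0.363  -1.    ]
tray 0.152 [32.6776  0.513   0.363   0.    ]
tray 0.144 [31.4406  0.509   0.37   -1.    ]
tray 0.144 [31.408  0.508  0.37  -1.   ]
tray 0.144 [31.3834  0.508   0.37   -2.    ]
```

The case is held. Carry it to the long tray in two sweeps.

jog_arm(commands=[{"offset": [-2, 10, 0], "rotation": [0, 0, 0.4]}, {"offset": [-7, 35, 0], "rotation": [0, 0, 0.9]}, {"offset": [-15, 72, 0], "rotation": [0, 0, 1.3]}, {"offset": [-23, 112, 0], "rotation": [0, 0, 1.8]}, {"offset": [-31, 152, 0], "rotation": [0, 0, 2.2]}, {"offset": [-39, 192, 0], "rotation": [0, 0, 2.7]}, {"offset": [-47, 232, 0], "rotation": [0, 0, 3.2]}, {"offset": [-55, 272, 0], "rotation": [0, 0, 3.6]}, {"offset": [-63, 312, 0], "rotation": [0, 0, 4]}, {"offset": [-71, 352, 0], "rotation": [0, 0, 4.5]}])

```text
t: 47.75
position: [0.4878, 0.003, 0.134]
tool_rot: [0.097, -3.139, -0.0]
force: [-0.3, -0.1, -4.0]
grip_width: 0.705
gripper_force: 66.1
```

jog_arm(commands=[{"offset": [-5, 40, 0], "rotation": [0, 0, 0.4]}, {"offset": [-10, 80, 0], "rotation": [0, 0, 0.9]}, {"offset": [-15, 120, 0], "rotation": [0, 0, 1.3]}, {"offset": [-20, 158, 0], "rotation": [0, 0, 1.8]}, {"offset": [-25, 194, 0], "rotation": [0, 0, 2.2]}, {"offset": [-30, 224, 0], "rotation": [0, 0, 2.7]}, {"offset": [-35, 244, 0], "rotation": [0, 0, 3.2]}, {"offset": [-38, 256, 0], "rotation": [0, 0, 3.6]}, {"offset": [-40, 260, 0], "rotation": [0, 0, 4]}, {"offset": [-40, 260, 0], "rotation": [0, 0, 4.5]}])

```text
t: 49.0
position: [0.5125, 0.2629, 0.1346]
tool_rot: [-0.027, -3.141, 0.001]
force: [0.4, -1.0, -3.4]
grip_width: 0.709
gripper_force: 66.1
```

```bash
python3 - <<'E'
from h import *
i,K,T=cam("wrist"); np.savez("w14.npz",i=i,K=K,T=T); c=(.512,.367); s=r.observe(); print(s["position"],s["joints"].round(2))
for L,W in((.152,.090),(.144,.082)):
    for b in best(rect(i,K,T,c,.014,half=.12),c,L,W,half=.12,ang=range(-6,5))[:3]: print("tray",L,np.round(b,4))
goto(.512,.367,.1,179)
E
```

```text
[0.51253843 0.26262003 0.13469118] [ 0.47  0.23 -0.08  1.26 -0.    0.49]
tray 0.152 [43.6021  0.511   0.367  -1.    ]
tray 0.152 [43.5624  0.51    0.367  -1.    ]
tray 0.152 [43.4333  0.51    0.367  -2.    ]
tray 0.144 [54.7021  0.506   0.371  -1.    ]
tray 0.144 [54.3703  0.506   0.372  -1.    ]
tray 0.144 [53.2123  0.506   0.371  -2.    ]
offset [  2.4 104.4  34.6] rot [-0.04 -0.   -0.03] t 49.05
```

The tray centre is (0.511,0.367), yaw −1°, confirmed from the wrist view.

jog_arm(commands=[{"offset": [0, 8, 0], "rotation": [0, 0, 0]}, {"offset": [1, 24, 0], "rotation": [0, 0, 0]}, {"offset": [1, 44, 0], "rotation": [0, 0, 0]}, {"offset": [2, 64, 0], "rotation": [0, 0, 0]}, {"offset": [2, 82, 5], "rotation": [0, 0, 0]}, {"offset": [2, 95, 14], "rotation": [0, 0, 0]}, {"offset": [2, 102, 28], "rotation": [0, 0, 0]}, {"offset": [2, 104, 45], "rotation": [0, 0, 0]}, {"offset": [2, 104, 62], "rotation": [0, 0, 0]}, {"offset": [2, 104, 75], "rotation": [0, 0, 0]}])

```text
t: 50.3
position: [0.512, 0.3663, 0.0581]
tool_rot: [-0.027, -3.141, 0.002]
force: [-0.1, -0.2, -4.0]
grip_width: 0.707
gripper_force: 66.1
```

jog_arm(commands=[{"offset": [0, 0, 8], "rotation": [0, 0, 0]}, {"offset": [0, 0, 18], "rotation": [0, 0, 0]}, {"offset": [0, 0, 28], "rotation": [0, 0, 0]}, {"offset": [0, 0, 35], "rotation": [0, 0, 0]}, {"offset": [0, 0, 40], "rotation": [0, 0, 0]}, {"offset": [0, 0, 42], "rotation": [0, 0, 0]}, {"offset": [0, 0, 43.5], "rotation": [0, 0, 0]}, {"offset": [0, 0, 45], "rotation": [0, 0, 0]}, {"offset": [0, 0, 46], "rotation": [0, 0, 0]}, {"offset": [0, 0, 46], "rotation": [0, 0, 0]}])

```text
t: 51.55
position: [0.5127, 0.3674, 0.0159]
tool_rot: [0.026, 3.14, 0.001]
force: [-3.7, -2.7, 7.0]
grip_width: 0.703
gripper_force: 67.4
```

Contact at the predicted 0.016. Release, rise and verify everything numerically.

jog_arm(commands=[{"offset": [0, 0, 0], "rotation": [0, 0, 0]}, {"offset": [0, 0, 0], "rotation": [0, 0, 0]}, {"offset": [0, 0, 0], "rotation": [0, 0, 0]}, {"offset": [0, 0, 0], "rotation": [0, 0, 0]}, {"offset": [0, 0, 0], "rotation": [0, 0, 0]}, {"offset": [0, 0, 0], "rotation": [0, 0, 0]}, {"offset": [0, 0, -10], "rotation": [0, 0, 0]}, {"offset": [0, 0, -40], "rotation": [0, 0, 0]}, {"offset": [0, 0, -90], "rotation": [0, 0, 0]}, {"offset": [0, 0, -150], "rotation": [0, 0, 0]}], hand=85)

```text
t: 52.8
position: [0.5118, 0.3668, 0.1651]
tool_rot: [-0.026, -3.141, 0.002]
force: [1.6, 0.6, 0.6]
grip_width: 0.997
gripper_force: 0.0
```

```bash
python3 - <<'E'
from h import *
i,K,T=cam("wrist"); c=(.512,.367)
for b in best(rect(i,K,T,c,.054,half=.12),c,.124,.062,half=.12,ang=range(-8,8))[:2]: print("case",np.round(b,4))
i,K,T=cam("top"); c=(.544,-.0115)
for b in best(rect(i,K,T,c,.044),c,.09,.054,ang=range(6,18))[:2]: print("charger",np.round(b,4))
c=(.4396,-.2)  # probe centre expected 31 mm behind balance point
for b in best(rect(i,K,T,c,.081,half=.13),c,.19,.026,half=.13,ang=range(-6,7))[:3]: print("probe balance",np.round([b[1]+.031,*b[2:]],4))
i,K,T=cam("scene")
for z in(.071,.076,.081,.086,.091):
    b=best(rect(i,K,T,c,z,half=.13),c,.19,.026,half=.13,ang=range(-6,7,2),rng=.01)[0]; print("scene z",z,np.round([b[0],b[1]+.031,*b[2:]],4))
print(r.observe()["position"])
E
```

```text
case [34.3745  0.514   0.377  -1.    ]
case [34.1519  0.514   0.377  -2.    ]
charger [ 4.5191e+01  5.4300e-01 -1.2500e-02  1.2000e+01]
charger [ 4.50128e+01  5.43000e-01 -1.25000e-02  1.30000e+01]
probe balance [ 0.4726 -0.201  -1.    ]
probe balance [ 0.4726 -0.201   0.    ]
probe balance [ 0.4726 -0.202  -1.    ]
scene z 0.071 [27.9496  0.4646 -0.21   -6.    ]
scene z 0.076 [35.4789  0.4666 -0.209  -2.    ]
scene z 0.081 [35.5431  0.4716 -0.202   0.    ]
scene z 0.086 [35.7193  0.4756 -0.194   0.    ]
scene z 0.091 [28.8147  0.4796 -0.191  -2.    ]
[0.51427666 0.36855803 0.16896463]
```

The probe and charger check out. The case's fit reading y=0.377 is suspect: it is dark on dark and the arm was still settling. I'll check it again with a profile.

```bash
python3 - <<'E'
from h import *
i,K,T=cam("wrist"); c=np.array((.512,.367)); g=cv2.GaussianBlur(cv2.cvtColor(i,6),(0,0),.6); t=np.arange(-.056,.057,.002)
for z,l in((.054,0),(.054,.045),(.054,-.045)):
    P=np.array([(c[0]+l,c[1]+a,z) for a in t]); m=proj(K,T,P).astype(np.float32)[None]
    v=cv2.remap(g,m[...,0],m[...,1],1)[0]; print(z,l,[(int(round(a*1e3)),int(b)) for a,b in zip(t,v) if abs(a)>.02])
s,K,T=cam("top")
for b in best(rect(s,K,T,c,.054,half=.12),c,.124,.062,half=.12,ang=range(-6,6))[:3]: print("top",np.round(b,4))
E
```

```text
0.054 0 [(-56, 171), (-54, 143), (-52, 103), (-50, 97), (-48, 96), (-46, 96), (-44, 96), (-42, 97), (-40, 96), (-38, 94), (-36, 76), (-34, 59), (-32, 55), (-30, 51), (-28, 68), (-26, 77), (-24, 78), (-22, 77), (20, 66), (22, 67), (24, 68), (26, 67), (28, 67), (30, 62), (32, 43), (34, 40), (36, 59), (38, 79), (40, 94), (42, 130), (44, 140), (46, 141), (48, 141), (50, 141), (52, 141), (54, 140), (56, 142)]
0.054 0.045 [(-56, 175), (-54, 144), (-52, 104), (-50, 98), (-48, 98), (-46, 98), (-44, 97), (-42, 98), (-40, 98), (-38, 83), (-36, 62), (-34, 53), (-32, 47), (-30, 56), (-28, 74), (-26, 77), (-24, 77), (-22, 78), (20, 77), (22, 78), (24, 77), (26, 78), (28, 77), (30, 68), (32, 48), (34, 44), (36, 49), (38, 72), (40, 94), (42, 132), (44, 150), (46, 165), (48, 168), (50, 167), (52, 160), (54, 148), (56, 142)]
0.054 -0.045 [(-56, 171), (-54, 155), (-52, 114), (-50, 106), (-48, 98), (-46, 96), (-44, 92), (-42, 80), (-40, 73), (-38, 71), (-36, 61), (-34, 52), (-32, 48), (-30, 45), (-28, 54), (-26, 67), (-24, 67), (-22, 68), (20, 69), (22, 69), (24, 70), (26, 69), (28, 71), (30, 66), (32, 49), (34, 39), (36, 38), (38, 45), (40, 66), (42, 93), (44, 129), (46, 146), (48, 144), (50, 143), (52, 145), (54, 146), (56, 145)]
top [25.645  0.518  0.366  0.   ]
top [25.1831  0.518   0.366  -1.    ]
top [25.155  0.518  0.365  0.   ]
```

The case's top spans −29 to +31 mm, so y≈0.368, and it is symmetric within the rim. The gripper is clear of everything. I hand in.

```bash
python3 -c "
from cell import r
print(r.finish_job())"
```

```text
the job is handed in; nothing more can be done
None
```

I handed the job in at about 53 s: by camera measurement the probe is level in its cradle and the tin, charger and case are each in their trays, but I viewed 16 pictures against the limit of 14, and no verdict came back.

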